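# Stack a parts tray and load it with turned parts in reverse order

### The arm

A 6-joint arm with a two-finger parallel gripper is mounted at the origin on the work surface. World frame = base frame: x ahead of the robot, y to its left, z up, the work surface at z = 0. Lengths are in m, angles in rad, forces in N, time in s.
With the tool pointing down it reaches from about 0.225 to 0.875 m from the base axis. Payload 3.4 kg.
Tool frame: the origin (TCP) lies midway between the tips of the shut fingers; the grasp point (between the pads) lies 19 mm behind it; x points along the fingers, z is the direction in which the jaws open and shut, and the axes are right-handed (so a half turn about x gives the same grasp; the last joint's range is limited). The gripper opens to 85 mm and grips with 20 to 120 N. Pads are 22 mm wide; open, the fingers measure 114 mm over their backs; the gripper's body (76 mm by 85 mm) begins 54 mm behind the grasp point. The pads swing forward as they close: fully open they stand 13 mm farther back than shut.
Start: joints at [-1.332, 0.276, 1.505, -0, 1.361, -0.121], TCP at [0.202, -0.538, 0.231] pointing down, gripper open.
Joint ranges: [-2.89, 2.89], [-0.75, 2.08], [0.22, 2.7], [-1.18, 4.32], [0.11, 2.71], [-2.7, 2.7]. Speed limits (rad/s): [2.57, 2.57, 3.14, 3.14, 3.14, 3.14].

### API

Orientations are given as a unit quaternion [w, x, y, z].
In Python, from workcell import robot gives the robot as it stands.
- The arm moves only by the shell command python3 -m inch 'ROWS' [FORCE]. ROWS is JSON, a list of rows, each an object of numbers: "fingers": the finger opening in mm, from 0 to 85.4; "dx", "dy", "dz": the shift along the tool's x, y, z in mm; "ax", "ay", "az": the turn, a rotation vector about the tool's x, y, z in rad. In form: [{"fingers": .., "dx": .., "dy": .., "dz": .., "ax": .., "ay": .., "az": ..}, ...]. A call has 1 to 20 rows; each row is the pose to reach, as a shift and turn from the pose measured when the call began, along the tool's axes at that moment; what a row does not reach only later rows make up. A row lasts 1/10 s, in which the tool goes at most 50 mm and 8.59 degrees, less where a joint would pass 70% of its speed; a pose out of reach is approached as far as the arm can. A call with a gripper value outside its range is refused whole. The fingers move at their own pace and stop on an object; FORCE is the grip in N (left out, the last holds). Time passes only in rows, so rows that repeat a pose let the fingers close. It gives the time, the measured TCP pose, the force and the opening at its end, in the units of the state.
- robot.sense(): the state, without advancing time (a new reading comes with each control period).
- robot.read_camera(name): name is "side" or "top" or "wrist"; returns a dict with "pixels" (480x640x3 uint8, blue, green, red), "z_map" (480x640 float32, m along the optical axis (not along the pixel's ray), 0 where there is no reading), "vertical_fov" (degrees; the focal length in pixels is half the picture's height over the tangent of half this angle, whatever the lens; pixels are square), "cx", "cy" (the principal point, pixels), "eye" and "attitude" of the camera in the world. Camera axes: x right, y down, z forward; pixel columns grow to the right and rows downward; lengths in m; the calibration is good to about 2 mm. The wrist camera is an equidistant fisheye: a pixel r from the principal point sees the ray r / f radians off the axis. A picture is of the moment at which its call begins.
- robot.hand_in(): hands the job in, once; it reports no verdict.
The state is a dict: "clock": time; "joint_pos": joint angles; "joint_velocities": joint speeds; "joint_efforts": joint torques, N m; "tool_pos": TCP position; "tool_rot": TCP orientation; "force": force on the tool from outside, world axes, zero at the start; "wrist_torque": the same for the moment, N m; "width": finger opening in m.
Only numpy, scipy, OpenCV 4.12 (cv2) and the standard library are available. Lean on these libraries where they do the work, as an engineer would, in place of code of your own. Each camera call takes 0.05 s, during which the arm holds its last target. There are 200 camera calls.

### The job

Stack the empty aluminium tray on the pallet, sitting flat on its deck inside the four corner angles, and let go of it. Then move the three turned steel parts from the rack into the tray, one upright in each square socket, in reverse order: the part that stood leftmost on the rack, seen from the robot, goes into the rightmost socket, the middle part into the middle one, and the rightmost part into the leftmost. Do not tip any part over, and leave the oil bottle and the steel cup where they are.

Things in the scene. Friction and masses are not known exactly. Their poses are not given: they have to be found in the camera images.
- tray_mid (a point): loose aluminium tray, 100 x 280 mm, 0.55 kg, 6 mm floor plate, three square sockets along y at -90, 0, +90 mm (54 mm outside, 46 inside, 28 mm high above the plate, which is their floor); 15 mm lips at the short ends. Lift it by the middle socket's outer sides, its balance point. Point: tray centre, 20 mm above its underside. y roughly to robot's left, z up. Same either way round
- pallet: plywood pallet fixed on the bench, deck top 30 mm up; steel angles at its four corners rise 16 mm above the deck, then flare outward up to about 24 mm. The tray fits between them with 4 mm spare on each side. Origin: on the bench under its centre; x across, y along (roughly to robot's left). Tray stacked: sockets at y = -90, 0, +90 mm, their floor 36 mm above the origin
- arbor_mid (a point): tall turned steel arbor, 120 mm high, 0.33 kg nominal: foot 30 mm in diameter and 28 mm high, above it a slim shaft 18 mm in diameter up to the top. Point on its axis half-way up (60 mm); z up
- flanged_mid (a point): turned steel part with a flange, 95 mm high, 0.35 kg nominal: body 30 mm in diameter up to 44 mm, a flange 41 mm in diameter from 44 to 53 mm, then a shank 24 mm in diameter up to the top. Point on its axis half-way up (47.5 mm); z up
- bush_mid (a point): short plain steel bush, 72 mm high and 30 mm in diameter all the way, with a dark bore on top, 0.30 kg nominal. Point on its axis half-way up (36 mm); z up
- pad_arbor: flat black rubber pad, 54 mm across, 6 mm thick, fixed on the plywood rack; the tall arbor stands on it at the start. Origin: centre of its underside. y runs along the row, to the left end of the rack seen from the robot; pads are 90 mm apart; 45 mm high cheeks close the rack's ends, 59 mm past the end pads
- pad_flanged: flat black rubber pad, 54 mm across, 6 mm thick, fixed on the plywood rack; the flanged part stands on it at the start. Origin: centre of its underside. y runs along the row, to the left end of the rack seen from the robot; pads are 90 mm apart; 45 mm high cheeks close the rack's ends, 59 mm past the end pads
- pad_bush: flat black rubber pad, 54 mm across, 6 mm thick, fixed on the plywood rack; the short bush stands on it at the start. Origin: centre of its underside. y runs along the row, to the left end of the rack seen from the robot; pads are 90 mm apart; 45 mm high cheeks close the rack's ends, 59 mm past the end pads
- oil_bottle: grey plastic oil bottle with a black cap, 64 mm in diameter, 170 mm high; a bystander. Origin at the centre of its underside
- cup: open steel cup, 76 mm across, 90 mm high; a bystander. Origin at the centre of its underside
Not all that is in view belongs to the job. Leave any brown or yellow look-alike of the part that bears bush_mid alone.

How it is judged:
On the way:
1. the tray is stacked flat inside the pallet's corner angles and released, with all three parts still standing on the rack (x of tray_mid in the frame of pallet between -0.008 and 0.008 m and y of tray_mid in the frame of pallet between -0.008 and 0.008 m and z of tray_mid in the frame of pallet between 0.046 and 0.054 m and angle between the x axis of tray_mid and the x axis of pallet, either way round below 0.06 rad and angle between tray_mid's own z axis and vertical below 0.04 rad and contact force between the fingers and tray below 0.1 N and distance between arbor_mid and pad_arbor below 0.08 m and distance between flanged_mid and pad_flanged below 0.0675 m and distance between bush_mid and pad_bush below 0.056 m), for 0.2 s.
At the end, for the whole second after the job is handed in: the tray lies on the pallet deck inside the corner angles (8 mm, height 4 mm, 0.06 rad); each part stands upright (0.1 rad) on the floor of its socket (18 mm of the nominal place, the play of socket and tray; height 5 mm), in the reverse of the pads' order; all released, at rest (x of tray_mid in the frame of pallet between -0.008 and 0.008 m and y of tray_mid in the frame of pallet between -0.008 and 0.008 m and z of tray_mid in the frame of pallet between 0.046 and 0.054 m and angle between the x axis of tray_mid and the x axis of pallet, either way round below 0.06 rad and angle between tray_mid's own z axis and vertical below 0.04 rad and contact force between the fingers and tray below 0.1 N and linear speed of each of tray, arbor, flanged, bush below 0.02 m/s and x of arbor_mid in the frame of pallet between -0.018 and 0.018 m and z of arbor_mid in the frame of pallet between 0.091 and 0.101 m and angle between each of arbor_mid, flanged_mid, bush_mid's own z axis and vertical below 0.1 rad and contact force between the fingers and arbor below 0.1 N and ((y of each of pad_flanged, pad_bush in the frame of pad_arbor above 0 m and y of arbor_mid in the frame of pallet between 0.072 and 0.108 m) or (y of each of pad_flanged, pad_bush in the frame of pad_arbor below 0 m and y of arbor_mid in the frame of pallet between -0.108 and -0.072 m) or (((y of pad_flanged in the frame of pad_arbor above 0 m and y of pad_bush in the frame of pad_arbor below 0 m) or (y of pad_flanged in the frame of pad_arbor below 0 m and y of pad_bush in the frame of pad_arbor above 0 m)) and y of arbor_mid in the frame of pallet between -0.018 and 0.018 m)) and x of flanged_mid in the frame of pallet between -0.018 and 0.018 m and z of flanged_mid in the frame of pallet between 0.0785 and 0.0885 m and contact force between the fingers and flanged below 0.1 N and ((y of each of pad_arbor, pad_bush in the frame of pad_flanged above 0 m and y of flanged_mid in the frame of pallet between 0.072 and 0.108 m) or (y of each of pad_arbor, pad_bush in the frame of pad_flanged below 0 m and y of flanged_mid in the frame of pallet between -0.108 and -0.072 m) or (((y of pad_arbor in the frame of pad_flanged above 0 m and y of pad_bush in the frame of pad_flanged below 0 m) or (y of pad_arbor in the frame of pad_flanged below 0 m and y of pad_bush in the frame of pad_flanged above 0 m)) and y of flanged_mid in the frame of pallet between -0.018 and 0.018 m)) and x of bush_mid in the frame of pallet between -0.018 and 0.018 m and z of bush_mid in the frame of pallet between 0.067 and 0.077 m and contact force between the fingers and bush below 0.1 N and ((y of each of pad_arbor, pad_flanged in the frame of pad_bush above 0 m and y of bush_mid in the frame of pallet between 0.072 and 0.108 m) or (y of each of pad_arbor, pad_flanged in the frame of pad_bush below 0 m and y of bush_mid in the frame of pallet between -0.108 and -0.072 m) or (((y of pad_arbor in the frame of pad_bush above 0 m and y of pad_flanged in the frame of pad_bush below 0 m) or (y of pad_arbor in the frame of pad_bush below 0 m and y of pad_flanged in the frame of pad_bush above 0 m)) and y of bush_mid in the frame of pallet between -0.018 and 0.018 m))); the robot touches nothing.
It fails at once if the arbor is tipped over (angle between arbor_mid's own z axis and vertical above 0.6 rad).
It fails at once if the flanged is tipped over (angle between flanged_mid's own z axis and vertical above 0.6 rad).
It fails at once if the bush is tipped over (angle between bush_mid's own z axis and vertical above 0.6 rad).
It fails at once if the oil bottle is moved (more than 25 mm) (distance of oil_bottle from where it was at the start of the episode above 0.025 m).
It fails at once if the cup is moved (more than 25 mm) (distance of cup from where it was at the start of the episode above 0.025 m).
It also fails if it takes over 122 s, if anything falls off the work surface, if the arm or the gripper's body presses on something with over 40 N, if the wrist force passes 120 N, or if a joint passes its speed limit or range.

## Working session

There is one attempt and no reset: what is moved stays moved. The work goes in short steps, Python scripts to look and compute and a shell command to move; the robot and the scene stay as the last step left them, time stands still between calls to the robot, and variables do not carry over. Pictures are saved under pics/ and viewed, about 12 in all and at most 16, crops included, and the job is handed in when it is done.

```bash
mkdir -p pics; ls; cat > h.py <<'E'
import numpy as np, cv2, json
from scipy.spatial.transform import Rotation as R
from workcell import robot
def rot(q): return R.from_quat(np.roll(np.array(q),-1)) 
def grab(n,save=None):
    c=robot.read_camera(n)
    if save: cv2.imwrite('pics/'+save,c['pixels'])
    return c
def cloud(c,n):
    h,w=c['z_map'].shape; f=h/2/np.tan(np.radians(c['vertical_fov'])/2)
    v,u=np.mgrid[:h,:w]; x=(u-c['cx'])/f; y=(v-c['cy'])/f
    if n=='wrist':
        r=np.hypot(x,y); k=np.where(r>1e-6,np.tan(np.minimum(r,1.5))/np.maximum(r,1e-6),1); x=x*k;y=y*k
    z=c['z_map']; P=np.dstack([x*z,y*z,z])
    a=np.array(c['attitude']); Rm=rot(a).as_matrix() if a.size==4 else a.reshape(3,3)
    W=P@Rm.T+np.array(c['eye']); W[z<=0]=np.nan
    return W
def rel(p_t, Rt=None):
    "rows from current pose to world TCP target"
    s=robot.sense(); R0=rot(s['tool_rot'])
    d=R0.inv().apply(np.array(p_t)-s['tool_pos'])*1000
    a=np.zeros(3) if Rt is None else (R0.inv()*Rt).as_rotvec()
    return np.round(d,1),np.round(a,4)
def down(yaw):
    "tool x down, tool z (jaw axis) at yaw in world xy"
    x=np.array([0,0,-1.]); z=np.array([np.cos(yaw),np.sin(yaw),0]); y=np.cross(z,x)
    return R.from_matrix(np.c_[x,y,z])
E
python3 - <<'E'
from h import *
for n in('top','side'):
    c=grab(n,n+'0.png'); print(n,c['eye'],c['attitude'],c['vertical_fov'],c['cx'],c['cy'])
    np.save(n+'0.npy',cloud(c,n))
s=robot.sense(); print(s); print(rot(s['tool_rot']).as_matrix().round(3))
E
```

```text
pics
top [0.34816726 0.00219801 1.30586287] [ 0.03593835 -0.70238697  0.70991276 -0.0372137 ] 42.08610733528822 313.2261820380193 238.9711241859681
side [-0.43806051 -0.08594428  0.70656316] [-0.34468218  0.63911528 -0.61159617  0.31412732] 56.84222520665987 322.81631164758096 246.30211112084658
{'clock': 0.1, 'joint_pos': array([-1.33199247e+00,  2.76530128e-01,  1.50600837e+00,  3.16214653e-06,
        1.36070882e+00, -1.21031219e-01]), 'joint_velocities': array([ 0.00030172, -0.00125275, -0.00331415, -0.00061454,  0.00044721,
        0.00021358]), 'joint_efforts': array([ 1.62722874e-03, -4.17698622e+01, -2.46404260e+01,  6.30248041e-05,
        5.80124746e-03,  6.18817296e-06]), 'tool_pos': array([ 0.20233511, -0.53771758,  0.23052641]), 'tool_rot': array([ 0.58096655,  0.40284448,  0.58183968, -0.40206564]), 'force': array([-0.2944236 ,  0.33614815,  1.09525046]), 'wrist_torque': array([ 0.04859325, -0.00732153, -0.00333353]), 'width': 0.08513961514312857}
[[-0.     0.936  0.352]
 [ 0.002  0.352 -0.936]
 [-1.     0.    -0.002]]
```

View pics/top0.png

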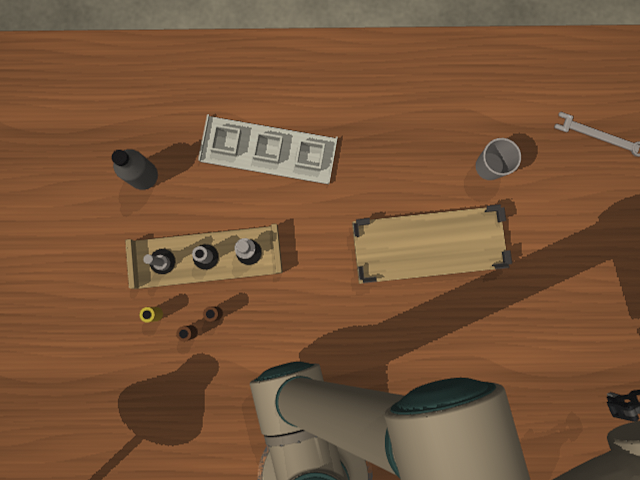

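View pics/side0.png

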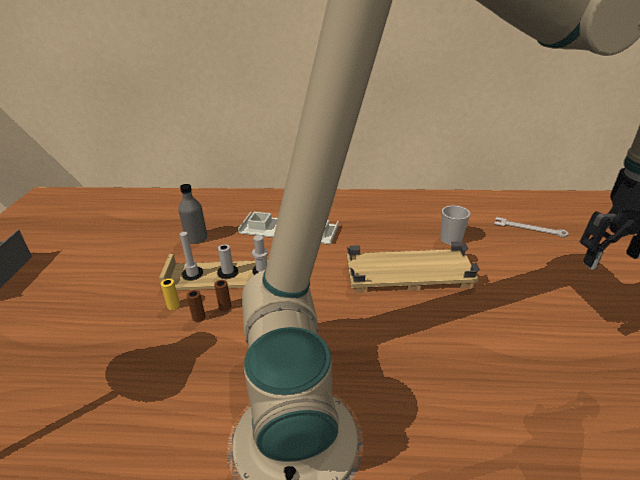

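Top view: the rack from left to right holds the arbor (160,260), bush (205,257) and flanged part (247,250). The tray is at (268,148), the pallet at (432,243), the bottle at (135,168) and the cup at (500,157). The brown and yellow decoys are in front of the rack.

```bash
cat > m.py <<'E'
from h import *
W=np.load('top0.npy'); 
def box(u0,u1,v0,v1,z0,z1):
    w=W[v0:v1,u0:u1].reshape(-1,3); m=(w[:,2]>z0)&(w[:,2]<z1); return w[m]
def rect(p,n):
    c,s,a=cv2.minAreaRect((p[:,:2]*1000).astype(np.float32)); 
    e=cv2.boxPoints((c,s,a)); d=[e[1]-e[0],e[2]-e[1]]; d=max(d,key=np.linalg.norm); 
    y=np.arctan2(d[1],d[0]); y=y if y>0 else y+np.pi
    print(n,len(p),'c',np.round(c,1),'size',np.round(s,1),'long-axis yaw',round(y,4),'zmed',np.median(p[:,2]).round(4))
rect(box(190,345,105,190,.028,.045),'tray sockets top')
rect(box(190,345,105,190,.004,.045),'tray all')
rect(box(345,520,195,295,.020,.036),'pallet deck')
rect(box(345,520,195,295,.040,.07),'angles')
rect(box(115,300,215,300,.006,.06),'rack all')
rect(box(115,300,215,300,.035,.05),'rack cheeks..')
for n,b in dict(arbor=(135,185,235,280),bush=(185,225,235,275),fl=(225,270,230,270)).items():
    p=box(*b,.055,.14); t=np.nanmax(p[:,2]); q=p[p[:,2]>np.percentile(p[:,2],95)-.006]; print(n,len(q),t.round(4),(q[:,:2].min(0)+q[:,:2].max(0))/2,q.mean(0).round(4))
for n,b in dict(bottle=(105,165,140,195),cup=(470,530,130,185)).items():
    p=box(*b,.07,.2); print(n,p[:,:2].min(0).round(3),p[:,:2].max(0).round(3),p[:,2].max())
p=box(130,240,300,345,.03,.1);print('decoys',p.min(0).round(3),p.max(0).round(3))
E
python3 m.py
```

```text
tray sockets top 668 c [676.3  92.9] size [234.  56.] long-axis yaw 1.3829 zmed 0.0336
tray all 5477 c [681.8  96.2] size [329.8 183.2] long-axis yaw 1.5605 zmed 0.0073
pallet deck 8706 c [ 468.7 -241.5] size [128.4 310.4] long-axis yaw 1.6664 zmed 0.0296
angles 646 c [ 468.6 -240.9] size [129.9 310.7] long-axis yaw 1.6653 zmed 0.0503
rack all 6718 c [449.3 223.6] size [384.5 173.7] long-axis yaw 1.5607 zmed 0.0132
rack cheeks.. 741 c [449.1 223.2] size [ 99.3 310.8] long-axis yaw 1.6676 zmed 0.0447
arbor 61 0.14 [0.43690937 0.30946367] [0.4367 0.3088 0.1373]
bush 144 0.0967 [0.44922451 0.22186333] [0.4492 0.2219 0.0912]
fl 115 0.1193 [0.46097823 0.13522406] [0.4609 0.1354 0.1133]
bottle [0.592 0.325] [0.654 0.388] 0.17592288650291366
cup [ 0.6   -0.415] [ 0.674 -0.34 ] 0.09526934286154831
decoys [0.28  0.188 0.03 ] [0.346 0.342 0.08 ]
```

```bash
python3 -c "
from h import *
print(rel([.676,.093,.15],down(-.188)))"
```

```text
(array([  81.4,  665.4, -423.4]), array([-1.023e+00, -1.400e-03, -1.000e-03]))
```

```bash
python3 -m inch '[{"fingers":85,"dx":0,"dy":665.4,"dz":-423.4,"ax":-1.023},{"fingers":85,"dx":0,"dy":665.4,"dz":-423.4,"ax":-1.023},{"fingers":85,"dx":0,"dy":665.4,"dz":-423.4,"ax":-1.023},{"fingers":85,"dx":0,"dy":665.4,"dz":-423.4,"ax":-1.023},{"fingers":85,"dx":0,"dy":665.4,"dz":-423.4,"ax":-1.023},{"fingers":85,"dx":0,"dy":665.4,"dz":-423.4,"ax":-1.023},{"fingers":85,"dx":0,"dy":665.4,"dz":-423.4,"ax":-1.023},{"fingers":85,"dx":0,"dy":665.4,"dz":-423.4,"ax":-1.023},{"fingers":85,"dx":0,"dy":665.4,"dz":-423.4,"ax":-1.023},{"fingers":85,"dx":0,"dy":665.4,"dz":-423.4,"ax":-1.023},{"fingers":85,"dx":0,"dy":665.4,"dz":-423.4,"ax":-1.023},{"fingers":85,"dx":0,"dy":665.4,"dz":-423.4,"ax":-1.023},{"fingers":85,"dx":0,"dy":665.4,"dz":-423.4,"ax":-1.023},{"fingers":85,"dx":0,"dy":665.4,"dz":-423.4,"ax":-1.023},{"fingers":85,"dx":0,"dy":665.4,"dz":-423.4,"ax":-1.023},{"fingers":85,"dx":0,"dy":665.4,"dz":-423.4,"ax":-1.023},{"fingers":85,"dx":40,"dy":665.4,"dz":-423.4,"ax":-1.023},{"fingers":85,"dx":80,"dy":665.4,"dz":-423.4,"ax":-1.023},{"fingers":85,"dx":80,"dy":665.4,"dz":-423.4,"ax":-1.023},{"fingers":85,"dx":80,"dy":665.4,"dz":-423.4,"ax":-1.023}]' 60
python3 - <<'E'
from h import *
print(rel([.676,.093,.15],down(-.188)))
c=grab('wrist','w1.png'); W=cloud(c,'wrist'); np.save('w1.npy',W); print(c['eye'],c['vertical_fov'],c['cx'],c['cy'])
E
```

```text
(array([  81.4,  665.4, -423.4]), array([-1.023e+00, -1.400e-03, -1.000e-03]))
[ 0.27746328 -0.51015629  0.37294978] 65.70646984690485 321.07268286354184 238.8621074923532validation failed for argument at $[0]...
```

View pics/w1.png

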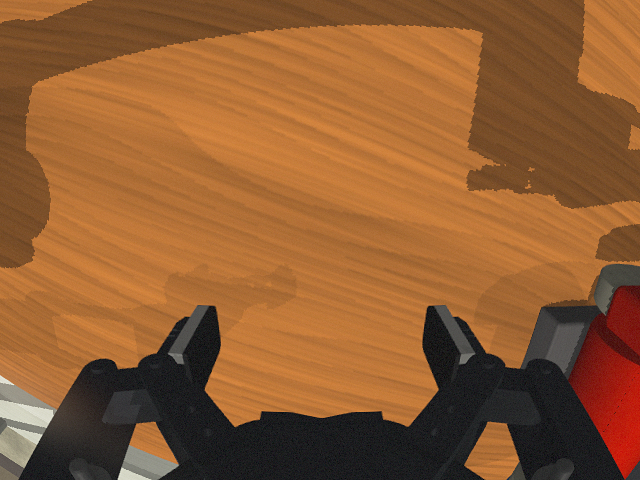

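The move was refused and nothing moved; every row needs all its keys. The wrist view shows the jaws at the bottom and a red object at (610,380) on the −y side, away from my path.

```bash
python3 -m inch '[{"fingers":85,"dx":0,"dy":665.4,"dz":-423.4,"ax":-1.023,"ay":0,"az":0},{"fingers":85,"dx":0,"dy":665.4,"dz":-423.4,"ax":-1.023,"ay":0,"az":0},{"fingers":85,"dx":0,"dy":665.4,"dz":-423.4,"ax":-1.023,"ay":0,"az":0},{"fingers":85,"dx":0,"dy":665.4,"dz":-423.4,"ax":-1.023,"ay":0,"az":0},{"fingers":85,"dx":0,"dy":665.4,"dz":-423.4,"ax":-1.023,"ay":0,"az":0},{"fingers":85,"dx":0,"dy":665.4,"dz":-423.4,"ax":-1.023,"ay":0,"az":0},{"fingers":85,"dx":0,"dy":665.4,"dz":-423.4,"ax":-1.023,"ay":0,"az":0},{"fingers":85,"dx":0,"dy":665.4,"dz":-423.4,"ax":-1.023,"ay":0,"az":0},{"fingers":85,"dx":0,"dy":665.4,"dz":-423.4,"ax":-1.023,"ay":0,"az":0},{"fingers":85,"dx":0,"dy":665.4,"dz":-423.4,"ax":-1.023,"ay":0,"az":0},{"fingers":85,"dx":0,"dy":665.4,"dz":-423.4,"ax":-1.023,"ay":0,"az":0},{"fingers":85,"dx":0,"dy":665.4,"dz":-423.4,"ax":-1.023,"ay":0,"az":0},{"fingers":85,"dx":0,"dy":665.4,"dz":-423.4,"ax":-1.023,"ay":0,"az":0},{"fingers":85,"dx":0,"dy":665.4,"dz":-423.4,"ax":-1.023,"ay":0,"az":0},{"fingers":85,"dx":0,"dy":665.4,"dz":-423.4,"ax":-1.023,"ay":0,"az":0},{"fingers":85,"dx":0,"dy":665.4,"dz":-423.4,"ax":-1.023,"ay":0,"az":0},{"fingers":85,"dx":0,"dy":665.4,"dz":-423.4,"ax":-1.023,"ay":0,"az":0},{"fingers":85,"dx":0,"dy":665.4,"dz":-423.4,"ax":-1.023,"ay":0,"az":0}]' 60
python3 - <<'E'
from h import *
print(rel([.676,.093,.15],down(-.188)))
c=grab('wrist','w2.png'); W=cloud(c,'wrist'); np.save('w2.npy',W); print(c['eye'])
E
```

```text
clock: 1.95
tool_pos: [0.6759, 0.0935, 0.2302]
tool_rot: [0.703, 0.066, 0.705, -0.066]
force: [-0.5, -1.3, -0.0]
width: 0.0852
(array([80.2, -0.4,  0.4]), array([ 0.0017, -0.0025, -0.0002]))
[0.69180986 0.17112081 0.37259921]
```

View pics/w2.png

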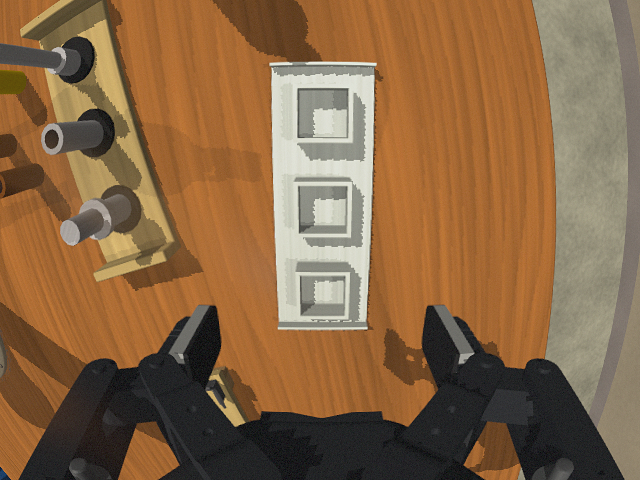

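The tray is centred at about (323,208) and fully in view, with the rack and its three parts at left.

```bash
cat > m2.py <<'E'
from h import *
import sys
def rect(p,n):
    c,s,a=cv2.minAreaRect((p[:,:2]*1000).astype(np.float32)); e=cv2.boxPoints((c,s,a))
    d=max([e[1]-e[0],e[2]-e[1]],key=np.linalg.norm); y=np.arctan2(d[1],d[0])%np.pi
    print(n,len(p),'c',np.round(c,1),'size',np.round(s,1),'yaw',round(y,4),'z',np.median(p[:,2]).round(4))
def pts(W,cen,rad,z0,z1):
    w=W.reshape(-1,3); m=(np.hypot(w[:,0]-cen[0],w[:,1]-cen[1])<rad)&(w[:,2]>z0)&(w[:,2]<z1); return w[m]
E
python3 - <<'E'
from m2 import *
W=np.load('w2.npy')
rect(pts(W,(.676,.093),.17,.028,.042),'sockets')
rect(pts(W,(.676,.093),.155,.0042,.042),'all')
m=pts(W,(.676,.093),.04,.029,.042); rect(m,'mid socket')
print(np.nanmedian(W[60:320,380:420,2]),'bench z')
E
```

```text
sockets 3106 c [608.8 105.1] size [234.1 193.4] yaw 1.3838 z 0.0335
all 25455 c [676.8  91.6] size [280.4 100.8] yaw 1.3835 z 0.006
mid socket 999 c [676.7  92.2] size [53.7 54.3] yaw 2.9556 z 0.0336
-0.0003756362147941672 bench z
```

```bash
python3 -c "
from h import *
print(rel([.6767,.092,.013],down(-.1872)))"
```

```text
(array([217.6,  -0.3,   1.8]), array([-0.0003, -0.0023, -0.0001]))
```

```bash
python3 -m inch '[{"fingers":85,"dx":40,"dy":-0.3,"dz":1.8,"ax":0,"ay":-0.0023,"az":0},{"fingers":85,"dx":80,"dy":-0.3,"dz":1.8,"ax":0,"ay":-0.0023,"az":0},{"fingers":85,"dx":120,"dy":-0.3,"dz":1.8,"ax":0,"ay":-0.0023,"az":0},{"fingers":85,"dx":150,"dy":-0.3,"dz":1.8,"ax":0,"ay":-0.0023,"az":0},{"fingers":85,"dx":180,"dy":-0.3,"dz":1.8,"ax":0,"ay":-0.0023,"az":0},{"fingers":85,"dx":200,"dy":-0.3,"dz":1.8,"ax":0,"ay":-0.0023,"az":0},{"fingers":85,"dx":210,"dy":-0.3,"dz":1.8,"ax":0,"ay":-0.0023,"az":0},{"fingers":85,"dx":217.6,"dy":-0.3,"dz":1.8,"ax":0,"ay":-0.0023,"az":0},{"fingers":85,"dx":217.6,"dy":-0.3,"dz":1.8,"ax":0,"ay":-0.0023,"az":0},{"fingers":50,"dx":217.6,"dy":-0.3,"dz":1.8,"ax":0,"ay":-0.0023,"az":0},{"fingers":50,"dx":217.6,"dy":-0.3,"dz":1.8,"ax":0,"ay":-0.0023,"az":0},{"fingers":50,"dx":217.6,"dy":-0.3,"dz":1.8,"ax":0,"ay":-0.0023,"az":0},{"fingers":50,"dx":217.6,"dy":-0.3,"dz":1.8,"ax":0,"ay":-0.0023,"az":0},{"fingers":50,"dx":217.6,"dy":-0.3,"dz":1.8,"ax":0,"ay":-0.0023,"az":0},{"fingers":50,"dx":217.6,"dy":-0.3,"dz":1.8,"ax":0,"ay":-0.0023,"az":0},{"fingers":50,"dx":217.6,"dy":-0.3,"dz":1.8,"ax":0,"ay":-0.0023,"az":0}]' 60
```

```text
clock: 3.6
tool_pos: [0.6774, 0.0921, 0.0147]
tool_rot: [0.705, 0.066, 0.703, -0.066]
force: [-0.9, -0.9, 5.8]
width: 0.0525
```

```bash
python3 -m inch '[{"fingers":40,"dx":0,"dy":0,"dz":0,"ax":0,"ay":0,"az":0},{"fingers":40,"dx":0,"dy":0,"dz":0,"ax":0,"ay":0,"az":0},{"fingers":40,"dx":-5,"dy":0,"dz":0,"ax":0,"ay":0,"az":0},{"fingers":40,"dx":-15,"dy":0,"dz":0,"ax":0,"ay":0,"az":0},{"fingers":40,"dx":-35,"dy":0,"dz":0,"ax":0,"ay":0,"az":0},{"fingers":40,"dx":-60,"dy":0,"dz":0,"ax":0,"ay":0,"az":0},{"fingers":40,"dx":-90,"dy":0,"dz":0,"ax":0,"ay":0,"az":0},{"fingers":40,"dx":-120,"dy":0,"dz":0,"ax":0,"ay":0,"az":0},{"fingers":40,"dx":-140,"dy":0,"dz":0,"ax":0,"ay":0,"az":0},{"fingers":40,"dx":-140,"dy":0,"dz":0,"ax":0,"ay":0,"az":0}]' 60
python3 - <<'E'
from m2 import *
c=grab('wrist','w3.png'); W=cloud(c,'wrist'); np.save('w3.npy',W)
s=robot.sense();print(s['tool_pos'],s['force'],s['wrist_torque'],s['width'])
print(rel([.4687,-.2412,.2],down(1.666-np.pi/2)))
E
```

```text
clock: 4.6
tool_pos: [0.6794, 0.0922, 0.159]
tool_rot: [0.708, 0.067, 0.7, -0.066]
force: [0.6, 0.4, -4.9]
width: 0.0527
[0.67798212 0.09215645 0.15644262] [ 0.70661619  0.42191613 -5.00237627] [-0.00852427 -0.02530068 -0.0010127 ] 0.052713947797644316
(array([ -44.9, -366.4, -143.3]), array([-0.2826,  0.0058, -0.0005]))
```

View pics/w3.png

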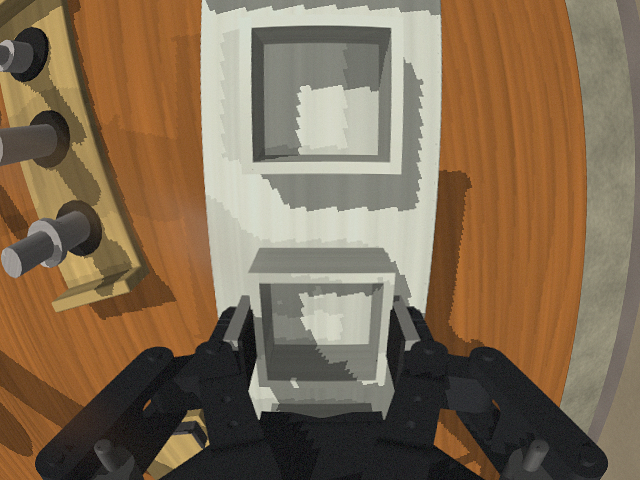

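The tray is held by the middle socket (fingers at 240 and 400, about row 340). Next I measure its pose in the tool frame.

```bash
cat > t.py <<'E'
from m2 import *
def trayintool(W,s):
    R0=rot(s['tool_rot']); T=R0.inv().apply(W.reshape(-1,3)-s['tool_pos'])*1000
    ok=np.isfinite(T[:,0]); T=T[ok]
    # floor plane: x ~ 0..20, |z|<50, y>+35
    f=T[(abs(T[:,2])<45)&(abs(T[:,1])>30)&(abs(T[:,1])<130)&(T[:,0]>-35)&(T[:,0]<25)]
    h,e=np.histogram(f[:,0],60); x0=e[h.argmax()]+.5*(e[1]-e[0])
    g=f[abs(f[:,0]-x0)<3]
    A=np.c_[g[:,1:],np.ones(len(g))]; k=np.linalg.lstsq(A,g[:,0],rcond=None)[0]
    r=f[abs(f[:,0]-(x0-28))<2.5]
    print('floor x=%.1f + %.4f*y + %.4f*z'%(k[2],k[0],k[1]),len(g))
    rr=cv2.minAreaRect(r[:,1:].astype(np.float32)); print('rim(s) yz',rr, len(r))
    return T
E
python3 - <<'E'
from t import *
W=np.load('w3.npy'); trayintool(W,robot.sense())
c=np.load('w2.npy')
rect(pts(c,(.4687,-.241),.2,.02,.036),'deck from w2 (partial)')
E
```

```text
floor x=6.4 + -0.0009*y + -0.0019*z 41358
rim(s) yz ((89.90873718261719, 2.02166748046875), (54.54138946533203, 54.580047607421875), 0.027225783094763756) 7537
deck from w2 (partial) 890 c [ 508.5 -127.8] size [29.5 90.4] yaw 1.6757 z 0.0293
```

```bash
python3 -m inch '[{"fingers":40,"dx":-45,"dy":-10,"dz":-4,"ax":0,"ay":0.0058,"az":0},{"fingers":40,"dx":-45,"dy":-40,"dz":-16,"ax":-0.03,"ay":0.0058,"az":0},{"fingers":40,"dx":-45,"dy":-80,"dz":-32,"ax":-0.06,"ay":0.0058,"az":0},{"fingers":40,"dx":-45,"dy":-120,"dz":-47,"ax":-0.09,"ay":0.0058,"az":0},{"fingers":40,"dx":-45,"dy":-160,"dz":-63,"ax":-0.12,"ay":0.0058,"az":0},{"fingers":40,"dx":-45,"dy":-200,"dz":-78,"ax":-0.15,"ay":0.0058,"az":0},{"fingers":40,"dx":-45,"dy":-240,"dz":-94,"ax":-0.18,"ay":0.0058,"az":0},{"fingers":40,"dx":-45,"dy":-280,"dz":-110,"ax":-0.21,"ay":0.0058,"az":0},{"fingers":40,"dx":-45,"dy":-320,"dz":-125,"ax":-0.24,"ay":0.0058,"az":0},{"fingers":40,"dx":-45,"dy":-350,"dz":-137,"ax":-0.27,"ay":0.0058,"az":0},{"fingers":40,"dx":-45,"dy":-366,"dz":-143,"ax":-0.2826,"ay":0.0058,"az":0},{"fingers":40,"dx":-45,"dy":-366.4,"dz":-143.3,"ax":-0.2826,"ay":0.0058,"az":0},{"fingers":40,"dx":-45,"dy":-366.4,"dz":-143.3,"ax":-0.2826,"ay":0.0058,"az":0}]' 60
python3 - <<'E'
from t import *
c=grab('wrist','w4.png'); W=cloud(c,'wrist'); np.save('w4.npy',W)
s=robot.sense();print(s['tool_pos'],s['force'],s['width']); print(rel([.4687,-.2412,.2],down(1.666-np.pi/2)))
T=trayintool(W,s)
for z0,z1,n in((.02,.036,'deck'),(.04,.07,'angles')):
    p=pts(W,(.4687,-.241),.19,z0,z1); rect(p,n)
t=grab('top','t4.png'); V=cloud(t,'top'); np.save('t4.npy',V)
p=pts(V,(.4687,-.241),.19,.13,.26); print(len(p))
E
```

```text
clock: 5.95
tool_pos: [0.4679, -0.2406, 0.1988]
tool_rot: [0.706, -0.032, 0.707, 0.034]
force: [-0.3, -0.1, -4.0]
width: 0.0526
[ 0.46837164 -0.2402542   0.19904353] [-0.25045636  0.05882604 -5.316723  ] 0.05271931399354621
(array([-1. , -1. ,  0.2]), array([-0.0003, -0.0011, -0.0027]))
floor x=9.2 + -0.0009*y + 0.0024*z 41368
rim(s) yz ((88.97852325439453, 0.3243083953857422), (54.4985466003418, 54.685523986816406), 0.23822195827960968) 7584
deck 187 c [ 615.  -356.5] size [25.   4.5] yaw 0.8129 z 0.0283
angles 348 c [ 616.  -352.6] size [27.2  5.6] yaw 0.7278 z 0.0528
4656
```

View pics/w4.png

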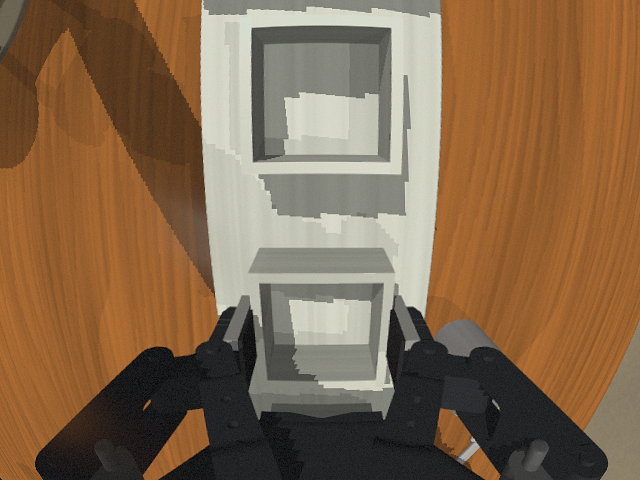

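```bash
python3 - <<'E'
from t import *
V=np.load('t4.npy'); s=robot.sense(); R0=rot(s['tool_rot'])
T=R0.inv().apply(V.reshape(-1,3)-s['tool_pos'])*1000
f=T[(abs(T[:,2])<65)&(abs(T[:,1])<160)&(T[:,0]>-30)&(T[:,0]<22)]
print(len(f), np.percentile(f,[0.5,50,99.5],axis=0).round(1)); print(cv2.minAreaRect(f[:,1:].astype(np.float32)))
E
```

```text
4491 [[ -22.2 -125.   -49.3]
 [   8.7   68.3   -5.9]
 [  14.6  140.3   49.8]]
((5.6988983154296875, 0.5164833068847656), (100.25080871582031, 270.16973876953125), 89.9673080444336)
```

View pics/t4.png

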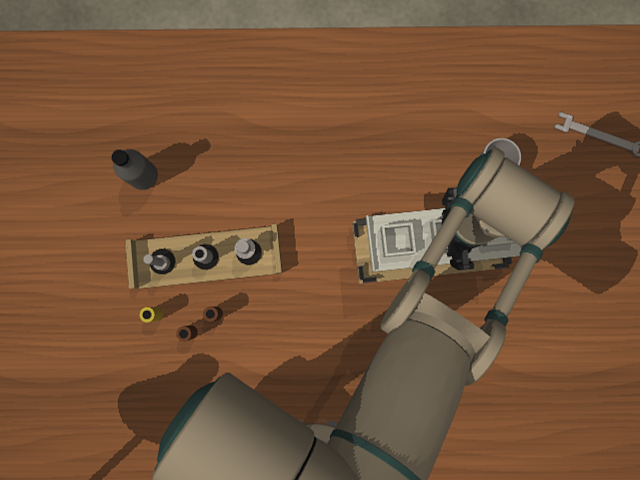

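```bash
python3 -c "
from h import *
print(rel([.4682,-.2420,.0450],down(1.6658-np.pi/2)))"
```

```text
(array([154.3,  -2.2,  -0.5]), array([ 0.0007, -0.0008, -0.0022]))
```

```bash
python3 -m inch '[{"fingers":40,"dx":10,"dy":-2.2,"dz":-0.5,"ax":0.0007,"ay":-0.0008,"az":-0.0022},{"fingers":40,"dx":30,"dy":-2.2,"dz":-0.5,"ax":0.0007,"ay":-0.0008,"az":-0.0022},{"fingers":40,"dx":55,"dy":-2.2,"dz":-0.5,"ax":0.0007,"ay":-0.0008,"az":-0.0022},{"fingers":40,"dx":80,"dy":-2.2,"dz":-0.5,"ax":0.0007,"ay":-0.0008,"az":-0.0022},{"fingers":40,"dx":100,"dy":-2.2,"dz":-0.5,"ax":0.0007,"ay":-0.0008,"az":-0.0022},{"fingers":40,"dx":115,"dy":-2.2,"dz":-0.5,"ax":0.0007,"ay":-0.0008,"az":-0.0022},{"fingers":40,"dx":125,"dy":-2.2,"dz":-0.5,"ax":0.0007,"ay":-0.0008,"az":-0.0022},{"fingers":40,"dx":130,"dy":-2.2,"dz":-0.5,"ax":0.0007,"ay":-0.0008,"az":-0.0022},{"fingers":40,"dx":135,"dy":-2.2,"dz":-0.5,"ax":0.0007,"ay":-0.0008,"az":-0.0022},{"fingers":40,"dx":140,"dy":-2.2,"dz":-0.5,"ax":0.0007,"ay":-0.0008,"az":-0.0022},{"fingers":40,"dx":144,"dy":-2.2,"dz":-0.5,"ax":0.0007,"ay":-0.0008,"az":-0.0022},{"fingers":40,"dx":144,"dy":-2.2,"dz":-0.5,"ax":0.0007,"ay":-0.0008,"az":-0.0022}]' 60
```

```text
clock: 7.25
tool_pos: [0.4681, -0.242, 0.0551]
tool_rot: [0.706, -0.033, 0.706, 0.034]
force: [0.3, 0.2, -3.5]
width: 0.0527
```

```bash
python3 -m inch '[{"fingers":40,"dx":3,"dy":0,"dz":0,"ax":0,"ay":0,"az":0},{"fingers":40,"dx":6,"dy":0,"dz":0,"ax":0,"ay":0,"az":0},{"fingers":40,"dx":8,"dy":0,"dz":0,"ax":0,"ay":0,"az":0},{"fingers":40,"dx":9,"dy":0,"dz":0,"ax":0,"ay":0,"az":0},{"fingers":40,"dx":10,"dy":0,"dz":0,"ax":0,"ay":0,"az":0},{"fingers":40,"dx":10,"dy":0,"dz":0,"ax":0,"ay":0,"az":0}]' 60
```

```text
clock: 7.85
tool_pos: [0.468, -0.2419, 0.045]
tool_rot: [0.706, -0.033, 0.706, 0.034]
force: [-0.3, 0.1, -4.3]
width: 0.0524
```

```bash
python3 -m inch '[{"fingers":40,"dx":0.7,"dy":0,"dz":0,"ax":0,"ay":0,"az":0},{"fingers":40,"dx":1.4,"dy":0,"dz":0,"ax":0,"ay":0,"az":0},{"fingers":40,"dx":2,"dy":0,"dz":0,"ax":0,"ay":0,"az":0},{"fingers":40,"dx":2,"dy":0,"dz":0,"ax":0,"ay":0,"az":0}]' 60
```

```text
clock: 8.25
tool_pos: [0.4682, -0.242, 0.0447]
tool_rot: [0.706, -0.034, 0.706, 0.033]
force: [-3.9, 1.2, 8.1]
width: 0.0528
```

Contact on the deck at the expected height, so I open and lift.

```bash
python3 -m inch '[{"fingers":70,"dx":0,"dy":0,"dz":0,"ax":0,"ay":0,"az":0},{"fingers":85,"dx":0,"dy":0,"dz":0,"ax":0,"ay":0,"az":0},{"fingers":85,"dx":0,"dy":0,"dz":0,"ax":0,"ay":0,"az":0},{"fingers":85,"dx":0,"dy":0,"dz":0,"ax":0,"ay":0,"az":0},{"fingers":85,"dx":0,"dy":0,"dz":0,"ax":0,"ay":0,"az":0},{"fingers":85,"dx":-10,"dy":0,"dz":0,"ax":0,"ay":0,"az":0},{"fingers":85,"dx":-40,"dy":0,"dz":0,"ax":0,"ay":0,"az":0},{"fingers":85,"dx":-80,"dy":0,"dz":0,"ax":0,"ay":0,"az":0},{"fingers":85,"dx":-120,"dy":0,"dz":0,"ax":0,"ay":0,"az":0},{"fingers":85,"dx":-160,"dy":0,"dz":0,"ax":0,"ay":0,"az":0},{"fingers":85,"dx":-200,"dy":0,"dz":0,"ax":0,"ay":0,"az":0},{"fingers":85,"dx":-200,"dy":0,"dz":0,"ax":0,"ay":0,"az":0},{"fingers":85,"dx":-200,"dy":0,"dz":0,"ax":0,"ay":0,"az":0},{"fingers":85,"dx":-200,"dy":0,"dz":0,"ax":0,"ay":0,"az":0}]' 60
python3 - <<'E'
from m2 import *
c=grab('wrist','w5.png'); W=cloud(c,'wrist'); np.save('w5.npy',W); s=robot.sense(); print(s['tool_pos'],s['joint_velocities'].max())
C=(.4685,-.2415)
p=pts(W,C,.16,.033,.0395); 
rect(p,'tray floor'); rect(pts(W,C,.13,.058,.07),'sockets'); rect(pts(W,C,.04,.058,.07),'mid socket')
A=np.c_[p[:,:2],np.ones(len(p))]; print('floor slope',np.linalg.lstsq(A,p[:,2],rcond=None)[0])
q=pts(W,C,.18,.044,.0575); rect(q,'angles+lips')
E
```

```text
clock: 9.65
tool_pos: [0.4673, -0.2414, 0.2437]
tool_rot: [0.706, -0.033, 0.707, 0.034]
force: [0.0, -0.7, 0.3]
width: 0.085
[ 0.4671561  -0.24133363  0.24322654] 0.00853246069915743
tray floor 22230 c [ 468.7 -240.2] size [115.8 292.7] yaw 1.6587 z 0.0357
sockets 3407 c [ 468.9 -242.5] size [ 54.7 234.1] yaw 1.6667 z 0.0635
mid socket 1156 c [ 468.7 -242.4] size [54.2 54.5] yaw 1.6665 z 0.0636
floor slope [-0.0004461   0.00077798  0.03615472]
angles+lips 4824 c [ 468.  -241.6] size [130.9 311. ] yaw 1.6665 z 0.0494
```

View pics/w5.png

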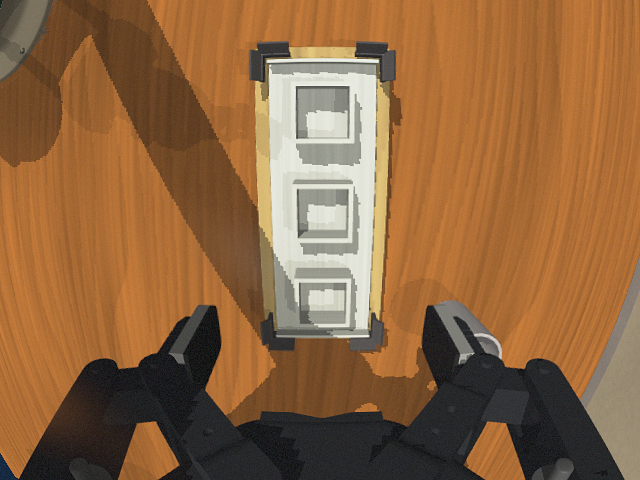

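The tray is flat, level and inside all four angles (250–395 × 45–350 px), and the tray and angle centres agree to about 1 mm. Next, a close look at the rack.

```bash
python3 -c "
from h import *
print(rel([.455,.14,.27],down(1.667-np.pi/2)))"
```

```text
(array([-26.1, 380.8,  24. ]), array([-0.0013, -0.0021, -0.0018]))
```

```bash
python3 -m inch '[{"fingers":85,"dx":-26,"dy":40,"dz":3,"ax":0,"ay":0,"az":0},{"fingers":85,"dx":-26,"dy":85,"dz":6,"ax":0,"ay":0,"az":0},{"fingers":85,"dx":-26,"dy":130,"dz":9,"ax":0,"ay":0,"az":0},{"fingers":85,"dx":-26,"dy":175,"dz":12,"ax":0,"ay":0,"az":0},{"fingers":85,"dx":-26,"dy":220,"dz":15,"ax":0,"ay":0,"az":0},{"fingers":85,"dx":-26,"dy":265,"dz":18,"ax":0,"ay":0,"az":0},{"fingers":85,"dx":-26,"dy":310,"dz":20,"ax":0,"ay":0,"az":0},{"fingers":85,"dx":-26,"dy":350,"dz":22,"ax":0,"ay":0,"az":0},{"fingers":85,"dx":-26,"dy":381,"dz":24,"ax":0,"ay":-0.002,"az":-0.002},{"fingers":85,"dx":-26,"dy":381,"dz":24,"ax":0,"ay":-0.002,"az":-0.002},{"fingers":85,"dx":-26,"dy":381,"dz":24,"ax":0,"ay":-0.002,"az":-0.002},{"fingers":85,"dx":-26,"dy":381,"dz":24,"ax":0,"ay":-0.002,"az":-0.002}]'
python3 - <<'E'
from m2 import *
c=grab('wrist','w6.png'); W=cloud(c,'wrist'); np.save('w6.npy',W); s=robot.sense(); print(s['tool_pos'])
def fitc(p):
    A=np.c_[2*p[:,:2],np.ones(len(p))]; k=np.linalg.lstsq(A,(p[:,:2]**2).sum(1),rcond=None)[0]; return k[:2],np.sqrt(k[2]+k[:2]@k[:2])
for n,C,t,sz in(('arbor',(.4367,.309),.138,(.06,.125)),('bush',(.449,.222),.09,(.03,.08)),('fl',(.461,.1353),.113,(.075,.105))):
    p=pts(W,C,.025,t-.006,t+.006); mn,mx=p.min(0),p.max(0)
    print(n,'top',len(p),((mn+mx)/2)[:2].round(4),(mx-mn)[:2].round(4),np.median(p[:,2]).round(4)); q=pts(W,C,.025,*sz); print('  side fit',len(q),*fitc(q))
rect(pts(W,(.449,.222),.17,.04,.0475),'cheeks')
E
```

```text
clock: 10.9
tool_pos: [0.4547, 0.1393, 0.269]
tool_rot: [0.706, -0.034, 0.707, 0.033]
force: [0.6, -0.5, -0.7]
width: 0.0847
[0.45485353 0.13909241 0.26923603]
arbor top 317 [0.437  0.3058] [0.0174 0.0118] 0.1376
  side fit 366 [0.43691177 0.30875036] 0.008420137190691993
bush top 907 [0.4501 0.2209] [0.029  0.0289] 0.09
  side fit 0 [0. 0.] 0.0
fl top 622 [0.4609 0.1349] [0.023  0.0237] 0.1126
  side fit 184 [0.46114767 0.13488528] 0.011636383772207503
cheeks 1634 c [393.5 195.1] size [171. 297.] yaw 1.8292 z 0.0445
```

View pics/w6.png

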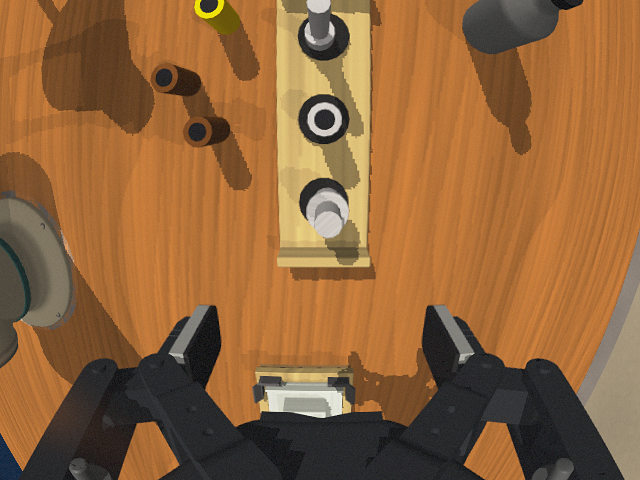

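From top to bottom the rack holds the arbor (320,30), bush (324,120) and flanged part (326,215). The decoys are at left and clear of the path.

```bash
python3 -c "
from h import *
print(rel([.4369,.3085,.074],down(1.6672-np.pi/2)))"
```

```text
(array([195.1, 170.5,  -1.7]), array([-0.0028, -0.0015,  0.0009]))
```

```bash
python3 -m inch '[{"fingers":85,"dx":0,"dy":40,"dz":0,"ax":-0.0028,"ay":0,"az":0},{"fingers":85,"dx":0,"dy":85,"dz":-1,"ax":-0.0028,"ay":0,"az":0},{"fingers":85,"dx":0,"dy":130,"dz":-1.7,"ax":-0.0028,"ay":0,"az":0},{"fingers":85,"dx":0,"dy":165,"dz":-1.7,"ax":-0.0028,"ay":-0.0015,"az":0},{"fingers":85,"dx":10,"dy":170.5,"dz":-1.7,"ax":-0.0028,"ay":-0.0015,"az":0},{"fingers":85,"dx":40,"dy":170.5,"dz":-1.7,"ax":-0.0028,"ay":-0.0015,"az":0},{"fingers":85,"dx":80,"dy":170.5,"dz":-1.7,"ax":-0.0028,"ay":-0.0015,"az":0},{"fingers":85,"dx":120,"dy":170.5,"dz":-1.7,"ax":-0.0028,"ay":-0.0015,"az":0},{"fingers":85,"dx":155,"dy":170.5,"dz":-1.7,"ax":-0.0028,"ay":-0.0015,"az":0},{"fingers":85,"dx":180,"dy":170.5,"dz":-1.7,"ax":-0.0028,"ay":-0.0015,"az":0},{"fingers":85,"dx":195,"dy":170.5,"dz":-1.7,"ax":-0.0028,"ay":-0.0015,"az":0},{"fingers":85,"dx":195,"dy":170.5,"dz":-1.7,"ax":-0.0028,"ay":-0.0015,"az":0},{"fingers":85,"dx":195,"dy":170.5,"dz":-1.7,"ax":-0.0028,"ay":-0.0015,"az":0}]' 60; python3 -c "
from h import *
print(rel([.4369,.3085,.074],down(1.6672-np.pi/2)))"
```

```text
clock: 12.25
tool_pos: [0.4375, 0.3073, 0.0741]
tool_rot: [0.706, -0.034, 0.706, 0.033]
force: [0.1, -0.4, -0.1]
width: 0.0857
(array([ 0.1,  1.3, -0.4]), array([-0.0016, -0.0004,  0.0015]))
```

Within about 1 mm of the target, so I close slowly and lift.

```bash
python3 -m inch '[{"fingers":50,"dx":0,"dy":1.3,"dz":-0.4,"ax":0,"ay":0,"az":0},{"fingers":35,"dx":0,"dy":1.3,"dz":-0.4,"ax":0,"ay":0,"az":0},{"fingers":28,"dx":0,"dy":1.3,"dz":-0.4,"ax":0,"ay":0,"az":0},{"fingers":24,"dx":0,"dy":1.3,"dz":-0.4,"ax":0,"ay":0,"az":0},{"fingers":21,"dx":0,"dy":1.3,"dz":-0.4,"ax":0,"ay":0,"az":0},{"fingers":18,"dx":0,"dy":1.3,"dz":-0.4,"ax":0,"ay":0,"az":0},{"fingers":15,"dx":0,"dy":1.3,"dz":-0.4,"ax":0,"ay":0,"az":0},{"fingers":5,"dx":0,"dy":1.3,"dz":-0.4,"ax":0,"ay":0,"az":0},{"fingers":5,"dx":0,"dy":1.3,"dz":-0.4,"ax":0,"ay":0,"az":0},{"fingers":5,"dx":0,"dy":1.3,"dz":-0.4,"ax":0,"ay":0,"az":0},{"fingers":5,"dx":-5,"dy":1.3,"dz":-0.4,"ax":0,"ay":0,"az":0},{"fingers":5,"dx":-12,"dy":1.3,"dz":-0.4,"ax":0,"ay":0,"az":0},{"fingers":5,"dx":-30,"dy":1.3,"dz":-0.4,"ax":0,"ay":0,"az":0},{"fingers":5,"dx":-60,"dy":1.3,"dz":-0.4,"ax":0,"ay":0,"az":0},{"fingers":5,"dx":-95,"dy":1.3,"dz":-0.4,"ax":0,"ay":0,"az":0},{"fingers":5,"dx":-130,"dy":1.3,"dz":-0.4,"ax":0,"ay":0,"az":0},{"fingers":5,"dx":-150,"dy":1.3,"dz":-0.4,"ax":0,"ay":0,"az":0},{"fingers":5,"dx":-150,"dy":1.3,"dz":-0.4,"ax":0,"ay":0,"az":0},{"fingers":5,"dx":-150,"dy":1.3,"dz":-0.4,"ax":0,"ay":0,"az":0}]' 60; python3 - <<'E'
from m2 import *
c=grab('wrist'); W=cloud(c,'wrist'); s=robot.sense(); print(s['tool_pos'],s['force'])
T=rot(s['tool_rot']).inv().apply(W.reshape(-1,3)-s['tool_pos'])*1000
p=T[(abs(T[:,1])<18)&(abs(T[:,2])<18)&(T[:,0]>-75)&(T[:,0]<60)]
for a in range(-70,60,10):
    q=p[(p[:,0]>=a)&(p[:,0]<a+10)]
    if len(q)>20: print(a,len(q),q.max(0).round(1)[1:],q.min(0).round(1)[1:])
print(rel([.4774,-.3320,.224],down(1.6668-np.pi/2)))
cv2.imwrite('pics/w7.png',c['pixels'])
E
```

```text
clock: 14.15
tool_pos: [0.4367, 0.3085, 0.2235]
tool_rot: [0.706, -0.034, 0.707, 0.033]
force: [-0.7, -0.8, -4.1]
width: 0.0168
[0.4361401  0.30817702 0.22262129] [-1.08346067  0.6047755  -2.91109625]
-70 2463 [18. 18.] [ -1.5 -18. ]
-60 2266 [13.5 18. ] [ -8. -18.]
-50 2127 [14.7 18. ] [ -8.1 -18. ]
-40 1733 [12.5 18. ] [ -8.1 -17.8]
-30 1304 [12.2 17.9] [  2.7 -18. ]
-20 1077 [12.2 18. ] [  2.9 -18. ]
-10 694 [12. 18.] [  3.2 -17.9]
0 355 [10.2 10. ] [ 1.6 -7.4]
10 318 [10.1 10.3] [ 0.  -7.6]
20 1280 [15.7 16.3] [ -7.3 -13.4]
30 358 [16.4 15.9] [  3.2 -13.5]
40 295 [16.4 15.9] [  3.6 -13.5]
50 135 [16.1 15.5] [  4.  -13.4]
(array([ 3.000e-01, -6.412e+02, -1.950e+01]), array([-0.0013, -0.0028,  0.0026]))
```

View pics/w7.png

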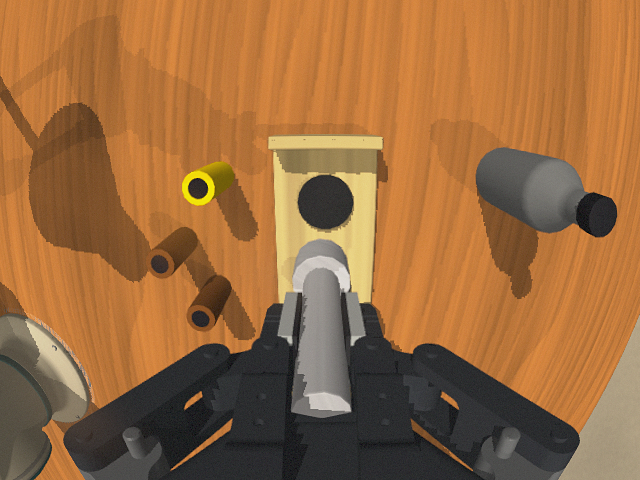

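The arbor is held upright, with its foot centred within about 1.5 mm. Carry it to the rightmost socket.

```bash
python3 -m inch '[{"fingers":5,"dx":-10,"dy":-15,"dz":0,"ax":0,"ay":-0.0028,"az":0.0026},{"fingers":5,"dx":-10,"dy":-50,"dz":-1.5,"ax":0,"ay":-0.0028,"az":0.0026},{"fingers":5,"dx":-10,"dy":-90,"dz":-3,"ax":0,"ay":-0.0028,"az":0.0026},{"fingers":5,"dx":-10,"dy":-130,"dz":-4,"ax":0,"ay":-0.0028,"az":0.0026},{"fingers":5,"dx":-10,"dy":-170,"dz":-5,"ax":0,"ay":-0.0028,"az":0.0026},{"fingers":5,"dx":-10,"dy":-210,"dz":-6.5,"ax":0,"ay":-0.0028,"az":0.0026},{"fingers":5,"dx":-10,"dy":-250,"dz":-8,"ax":0,"ay":-0.0028,"az":0.0026},{"fingers":5,"dx":-10,"dy":-290,"dz":-9,"ax":0,"ay":-0.0028,"az":0.0026},{"fingers":5,"dx":-10,"dy":-330,"dz":-10,"ax":0,"ay":-0.0028,"az":0.0026},{"fingers":5,"dx":-10,"dy":-370,"dz":-11,"ax":0,"ay":-0.0028,"az":0.0026},{"fingers":5,"dx":-10,"dy":-410,"dz":-12.5,"ax":0,"ay":-0.0028,"az":0.0026},{"fingers":5,"dx":-10,"dy":-450,"dz":-14,"ax":0,"ay":-0.0028,"az":0.0026},{"fingers":5,"dx":-10,"dy":-490,"dz":-15,"ax":0,"ay":-0.0028,"az":0.0026},{"fingers":5,"dx":-10,"dy":-530,"dz":-16,"ax":0,"ay":-0.0028,"az":0.0026},{"fingers":5,"dx":-10,"dy":-570,"dz":-17.5,"ax":0,"ay":-0.0028,"az":0.0026},{"fingers":5,"dx":-10,"dy":-605,"dz":-18.5,"ax":0,"ay":-0.0028,"az":0.0026},{"fingers":5,"dx":-5,"dy":-630,"dz":-19,"ax":0,"ay":-0.0028,"az":0.0026},{"fingers":5,"dx":0,"dy":-642,"dz":-19.5,"ax":0,"ay":-0.0028,"az":0.0026},{"fingers":5,"dx":0,"dy":-642,"dz":-19.5,"ax":0,"ay":-0.0028,"az":0.0026},{"fingers":5,"dx":0,"dy":-642,"dz":-19.5,"ax":0,"ay":-0.0028,"az":0.0026}]' 60; python3 - <<'E'
from m2 import *
c=grab('wrist','w8.png'); W=cloud(c,'wrist')
print(rel([.4775,-.333,.092],down(1.6668-np.pi/2)))
C=(.4685,-.2415); rect(pts(W,(.4688,-.2424),.04,.058,.07),'mid'); rect(pts(W,(.4602,-.1528),.04,.058,.07),'left')
E
```

```text
clock: 16.2
tool_pos: [0.4766, -0.3315, 0.2235]
tool_rot: [0.706, -0.032, 0.707, 0.034]
force: [0.2, 0.9, -3.3]
width: 0.0167
(array([132. ,  -2.1,   0.5]), array([-0.0006, -0.0009, -0.0021]))
mid 1268 c [ 468.8 -242.5] size [54.4 52.9] yaw 0.1012 z 0.0637
left 750 c [ 461.4 -164.2] size [54.3 32.5] yaw 0.1005 z 0.0637
```

```bash
python3 -m inch '[{"fingers":5,"dx":10,"dy":-2,"dz":0.5,"ax":0,"ay":0,"az":-0.002},{"fingers":5,"dx":35,"dy":-2,"dz":0.5,"ax":0,"ay":0,"az":-0.002},{"fingers":5,"dx":60,"dy":-2,"dz":0.5,"ax":0,"ay":0,"az":-0.002},{"fingers":5,"dx":80,"dy":-2,"dz":0.5,"ax":0,"ay":0,"az":-0.002},{"fingers":5,"dx":95,"dy":-2,"dz":0.5,"ax":0,"ay":0,"az":-0.002},{"fingers":5,"dx":110,"dy":-2,"dz":0.5,"ax":0,"ay":0,"az":-0.002},{"fingers":5,"dx":120,"dy":-2,"dz":0.5,"ax":0,"ay":0,"az":-0.002},{"fingers":5,"dx":126,"dy":-2,"dz":0.5,"ax":0,"ay":0,"az":-0.002},{"fingers":5,"dx":129,"dy":-2,"dz":0.5,"ax":0,"ay":0,"az":-0.002},{"fingers":5,"dx":130,"dy":-2,"dz":0.5,"ax":0,"ay":0,"az":-0.002},{"fingers":5,"dx":131,"dy":-2,"dz":0.5,"ax":0,"ay":0,"az":-0.002},{"fingers":5,"dx":131,"dy":-2,"dz":0.5,"ax":0,"ay":0,"az":-0.002}]' 60
```

```text
clock: 17.45
tool_pos: [0.4778, -0.3331, 0.0935]
tool_rot: [0.706, -0.034, 0.706, 0.033]
force: [-0.5, 0.1, -3.0]
width: 0.0168
```

```bash
python3 -m inch '[{"fingers":5,"dx":0.8,"dy":0,"dz":0,"ax":0,"ay":0,"az":0},{"fingers":5,"dx":1.5,"dy":0,"dz":0,"ax":0,"ay":0,"az":0},{"fingers":5,"dx":2,"dy":0,"dz":0,"ax":0,"ay":0,"az":0},{"fingers":5,"dx":2,"dy":0,"dz":0,"ax":0,"ay":0,"az":0}]' 60
```

```text
clock: 17.85
tool_pos: [0.478, -0.3334, 0.0923]
tool_rot: [0.706, -0.034, 0.706, 0.033]
force: [-1.4, 1.3, 4.1]
width: 0.0168
```

Contact with the socket floor, so I release and go up.

```bash
python3 -m inch '[{"fingers":24,"dx":0,"dy":0,"dz":0,"ax":0,"ay":0,"az":0},{"fingers":40,"dx":0,"dy":0,"dz":0,"ax":0,"ay":0,"az":0},{"fingers":70,"dx":0,"dy":0,"dz":0,"ax":0,"ay":0,"az":0},{"fingers":85,"dx":0,"dy":0,"dz":0,"ax":0,"ay":0,"az":0},{"fingers":85,"dx":0,"dy":0,"dz":0,"ax":0,"ay":0,"az":0},{"fingers":85,"dx":-10,"dy":0,"dz":0,"ax":0,"ay":0,"az":0},{"fingers":85,"dx":-40,"dy":0,"dz":0,"ax":0,"ay":0,"az":0},{"fingers":85,"dx":-80,"dy":0,"dz":0,"ax":0,"ay":0,"az":0},{"fingers":85,"dx":-120,"dy":0,"dz":0,"ax":0,"ay":0,"az":0},{"fingers":85,"dx":-160,"dy":0,"dz":0,"ax":0,"ay":0,"az":0},{"fingers":85,"dx":-165,"dy":0,"dz":0,"ax":0,"ay":0,"az":0},{"fingers":85,"dx":-165,"dy":0,"dz":0,"ax":0,"ay":0,"az":0}]' 60; python3 -c "
from h import *
print(rel([.4498,.2212,.052],down(1.6672-np.pi/2)))"
```

```text
clock: 19.05
tool_pos: [0.4785, -0.3336, 0.2597]
tool_rot: [0.708, -0.035, 0.705, 0.032]
force: [0.7, -0.9, -0.7]
width: 0.0848
(array([205.1, 556. ,  23.6]), array([-0.001 ,  0.0035,  0.0048]))
```

```bash
python3 -m inch '[{"fingers":85,"dx":0,"dy":40,"dz":2,"ax":0,"ay":0.0035,"az":0.0048},{"fingers":85,"dx":0,"dy":85,"dz":4,"ax":0,"ay":0.0035,"az":0.0048},{"fingers":85,"dx":0,"dy":130,"dz":6,"ax":0,"ay":0.0035,"az":0.0048},{"fingers":85,"dx":0,"dy":175,"dz":8,"ax":0,"ay":0.0035,"az":0.0048},{"fingers":85,"dx":0,"dy":220,"dz":10,"ax":0,"ay":0.0035,"az":0.0048},{"fingers":85,"dx":0,"dy":265,"dz":12,"ax":0,"ay":0.0035,"az":0.0048},{"fingers":85,"dx":0,"dy":310,"dz":14,"ax":0,"ay":0.0035,"az":0.0048},{"fingers":85,"dx":0,"dy":355,"dz":16,"ax":0,"ay":0.0035,"az":0.0048},{"fingers":85,"dx":0,"dy":400,"dz":18,"ax":0,"ay":0.0035,"az":0.0048},{"fingers":85,"dx":0,"dy":445,"dz":20,"ax":0,"ay":0.0035,"az":0.0048},{"fingers":85,"dx":0,"dy":490,"dz":22,"ax":0,"ay":0.0035,"az":0.0048},{"fingers":85,"dx":0,"dy":530,"dz":23,"ax":0,"ay":0.0035,"az":0.0048},{"fingers":85,"dx":0,"dy":556,"dz":23.6,"ax":0,"ay":0.0035,"az":0.0048},{"fingers":85,"dx":20,"dy":556,"dz":23.6,"ax":0,"ay":0.0035,"az":0.0048},{"fingers":85,"dx":60,"dy":556,"dz":23.6,"ax":0,"ay":0.0035,"az":0.0048},{"fingers":85,"dx":100,"dy":556,"dz":23.6,"ax":0,"ay":0.0035,"az":0.0048},{"fingers":85,"dx":100,"dy":556,"dz":23.6,"ax":0,"ay":0.0035,"az":0.0048}]' 60; python3 -c "
from h import *
print(rel([.4498,.2212,.051],down(1.6672-np.pi/2)))
c=grab('side','s9.png')"
```

```text
clock: 20.75
tool_pos: [0.4438, 0.2199, 0.1509]
tool_rot: [0.701, -0.035, 0.711, 0.032]
force: [-0.7, -1.2, 0.2]
width: 0.085
(array([99.8,  1.1,  7.6]), array([-0.0007, -0.0149,  0.0035]))
```

View pics/s9.png

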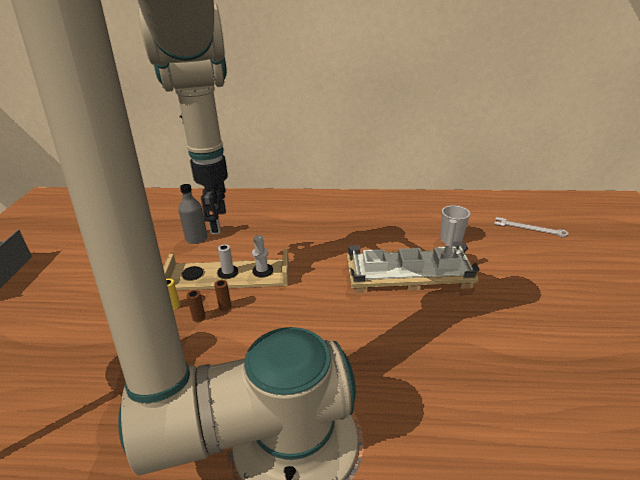

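The arbor stands in the rightmost socket at (450,250), and the gripper is above the bush. The arm was still settling, so I correct and grasp.

```bash
python3 -m inch '[{"fingers":85,"dx":0,"dy":1.1,"dz":7.6,"ax":0,"ay":-0.0149,"az":0.0035},{"fingers":85,"dx":10,"dy":1.1,"dz":7.6,"ax":0,"ay":-0.0149,"az":0.0035},{"fingers":85,"dx":40,"dy":1.1,"dz":7.6,"ax":0,"ay":-0.0149,"az":0.0035},{"fingers":85,"dx":70,"dy":1.1,"dz":7.6,"ax":0,"ay":-0.0149,"az":0.0035},{"fingers":85,"dx":90,"dy":1.1,"dz":7.6,"ax":0,"ay":-0.0149,"az":0.0035},{"fingers":85,"dx":99.8,"dy":1.1,"dz":7.6,"ax":0,"ay":-0.0149,"az":0.0035},{"fingers":85,"dx":99.8,"dy":1.1,"dz":7.6,"ax":0,"ay":-0.0149,"az":0.0035},{"fingers":85,"dx":99.8,"dy":1.1,"dz":7.6,"ax":0,"ay":-0.0149,"az":0.0035}]' 60; python3 -c "
from h import *
print(rel([.4498,.2212,.051],down(1.6672-np.pi/2)))"
```

```text
clock: 21.6
tool_pos: [0.4541, 0.2225, 0.0551]
tool_rot: [0.709, -0.033, 0.703, 0.035]
force: [-0.3, 0.1, 0.5]
width: 0.0852
(array([ 4.1, -0.9, -4.4]), array([-0.001 ,  0.0082, -0.002 ]))
```

```bash
python3 -m inch '[{"fingers":85,"dx":4.1,"dy":-0.9,"dz":-4.4,"ax":0,"ay":0.0082,"az":-0.002},{"fingers":85,"dx":4.1,"dy":-0.9,"dz":-4.4,"ax":0,"ay":0.0082,"az":-0.002},{"fingers":85,"dx":4.1,"dy":-0.9,"dz":-4.4,"ax":0,"ay":0.0082,"az":-0.002},{"fingers":85,"dx":4.1,"dy":-0.9,"dz":-4.4,"ax":0,"ay":0.0082,"az":-0.002}]' 60; python3 -c "
from h import *
print(rel([.4498,.2212,.051],down(1.6672-np.pi/2)))"
```

```text
clock: 22.0
tool_pos: [0.4501, 0.2213, 0.0514]
tool_rot: [0.707, -0.034, 0.706, 0.034]
force: [-0.3, -0.8, -0.3]
width: 0.085
(array([ 0.4, -0.1, -0.3]), array([-0.0011,  0.0009, -0.0002]))
```

```bash
python3 -m inch '[{"fingers":60,"dx":0,"dy":0,"dz":0,"ax":0,"ay":0,"az":0},{"fingers":45,"dx":0,"dy":0,"dz":0,"ax":0,"ay":0,"az":0},{"fingers":38,"dx":0,"dy":0,"dz":0,"ax":0,"ay":0,"az":0},{"fingers":34,"dx":0,"dy":0,"dz":0,"ax":0,"ay":0,"az":0},{"fingers":31,"dx":0,"dy":0,"dz":0,"ax":0,"ay":0,"az":0},{"fingers":28,"dx":0,"dy":0,"dz":0,"ax":0,"ay":0,"az":0},{"fingers":15,"dx":0,"dy":0,"dz":0,"ax":0,"ay":0,"az":0},{"fingers":15,"dx":0,"dy":0,"dz":0,"ax":0,"ay":0,"az":0},{"fingers":15,"dx":0,"dy":0,"dz":0,"ax":0,"ay":0,"az":0},{"fingers":15,"dx":-5,"dy":0,"dz":0,"ax":0,"ay":0,"az":0},{"fingers":15,"dx":-12,"dy":0,"dz":0,"ax":0,"ay":0,"az":0},{"fingers":15,"dx":-30,"dy":0,"dz":0,"ax":0,"ay":0,"az":0},{"fingers":15,"dx":-60,"dy":0,"dz":0,"ax":0,"ay":0,"az":0},{"fingers":15,"dx":-95,"dy":0,"dz":0,"ax":0,"ay":0,"az":0},{"fingers":15,"dx":-130,"dy":0,"dz":0,"ax":0,"ay":0,"az":0},{"fingers":15,"dx":-160,"dy":0,"dz":0,"ax":0,"ay":0,"az":0},{"fingers":15,"dx":-170,"dy":0,"dz":0,"ax":0,"ay":0,"az":0},{"fingers":15,"dx":-170,"dy":0,"dz":0,"ax":0,"ay":0,"az":0},{"fingers":15,"dx":-170,"dy":0,"dz":0,"ax":0,"ay":0,"az":0}]' 60; python3 - <<'E'
from m2 import *
c=grab('wrist','w10.png'); W=cloud(c,'wrist'); s=robot.sense(); print(s['tool_pos'],s['force'],s['width'])
T=rot(s['tool_rot']).inv().apply(W.reshape(-1,3)-s['tool_pos'])*1000
p=T[(abs(T[:,1])<25)&(abs(T[:,2])<25)&(T[:,0]>0)&(T[:,0]<60)]
for a in range(0,50,10):
    q=p[(p[:,0]>=a)&(p[:,0]<a+10)]
    if len(q)>20: print(a,len(q),q.max(0).round(1)[1:],q.min(0).round(1)[1:])
print(rel([.4688,-.2426,.220],down(1.6668-np.pi/2)))
E
```

```text
clock: 23.9
tool_pos: [0.449, 0.2209, 0.2199]
tool_rot: [0.706, -0.034, 0.707, 0.034]
force: [-0.8, -0.4, -3.1]
width: 0.0289
[0.44874488 0.22083331 0.21942187] [ 0.61788631 -0.26111874 -4.13553965] 0.02889462781851626
0 557 [15.1 15.8] [  2.1 -13.5]
10 475 [15.1 15.7] [  2.6 -13.4]
20 408 [15.3 15.7] [  2.4 -13.6]
30 79 [14.7 14.7] [  5.  -13.1]
(array([-2.000e-01, -4.632e+02, -2.420e+01]), array([-0.0006, -0.0028,  0.0007]))
```

```bash
python3 -m inch '[{"fingers":15,"dx":0,"dy":-15,"dz":0,"ax":0,"ay":-0.0028,"az":0},{"fingers":15,"dx":0,"dy":-50,"dz":-2.5,"ax":0,"ay":-0.0028,"az":0},{"fingers":15,"dx":0,"dy":-90,"dz":-5,"ax":0,"ay":-0.0028,"az":0},{"fingers":15,"dx":0,"dy":-130,"dz":-7,"ax":0,"ay":-0.0028,"az":0},{"fingers":15,"dx":0,"dy":-170,"dz":-9,"ax":0,"ay":-0.0028,"az":0},{"fingers":15,"dx":0,"dy":-210,"dz":-11,"ax":0,"ay":-0.0028,"az":0},{"fingers":15,"dx":0,"dy":-250,"dz":-13,"ax":0,"ay":-0.0028,"az":0},{"fingers":15,"dx":0,"dy":-290,"dz":-15,"ax":0,"ay":-0.0028,"az":0},{"fingers":15,"dx":0,"dy":-330,"dz":-17,"ax":0,"ay":-0.0028,"az":0},{"fingers":15,"dx":0,"dy":-370,"dz":-19,"ax":0,"ay":-0.0028,"az":0},{"fingers":15,"dx":0,"dy":-410,"dz":-21.5,"ax":0,"ay":-0.0028,"az":0},{"fingers":15,"dx":0,"dy":-440,"dz":-23,"ax":0,"ay":-0.0028,"az":0},{"fingers":15,"dx":0,"dy":-458,"dz":-24,"ax":0,"ay":-0.0028,"az":0},{"fingers":15,"dx":0,"dy":-463.2,"dz":-24.2,"ax":0,"ay":-0.0028,"az":0},{"fingers":15,"dx":0,"dy":-463.2,"dz":-24.2,"ax":0,"ay":-0.0028,"az":0},{"fingers":15,"dx":0,"dy":-463.2,"dz":-24.2,"ax":0,"ay":-0.0028,"az":0}]' 60; python3 - <<'E'
from m2 import *
print(rel([.4688,-.2426,.069],down(1.6668-np.pi/2)))
E
```

```text
clock: 25.55
tool_pos: [0.4684, -0.241, 0.2194]
tool_rot: [0.706, -0.034, 0.707, 0.034]
force: [-0.1, 1.2, -3.5]
width: 0.0283
(array([150.4,  -1.8,   0.4]), array([ 0.0002, -0.0008, -0.0011]))
```

```bash
python3 -m inch '[{"fingers":15,"dx":10,"dy":-1.8,"dz":0.4,"ax":0,"ay":0,"az":0},{"fingers":15,"dx":35,"dy":-1.8,"dz":0.4,"ax":0,"ay":0,"az":0},{"fingers":15,"dx":65,"dy":-1.8,"dz":0.4,"ax":0,"ay":0,"az":0},{"fingers":15,"dx":95,"dy":-1.8,"dz":0.4,"ax":0,"ay":0,"az":0},{"fingers":15,"dx":115,"dy":-1.8,"dz":0.4,"ax":0,"ay":0,"az":0},{"fingers":15,"dx":130,"dy":-1.8,"dz":0.4,"ax":0,"ay":0,"az":0},{"fingers":15,"dx":140,"dy":-1.8,"dz":0.4,"ax":0,"ay":0,"az":0},{"fingers":15,"dx":146,"dy":-1.8,"dz":0.4,"ax":0,"ay":0,"az":0},{"fingers":15,"dx":148,"dy":-1.8,"dz":0.4,"ax":0,"ay":0,"az":0},{"fingers":15,"dx":149,"dy":-1.8,"dz":0.4,"ax":0,"ay":0,"az":0},{"fingers":15,"dx":149,"dy":-1.8,"dz":0.4,"ax":0,"ay":0,"az":0}]' 60
```

```text
clock: 26.65
tool_pos: [0.4692, -0.2428, 0.071]
tool_rot: [0.706, -0.034, 0.706, 0.034]
force: [0.3, 0.5, -2.9]
width: 0.0288
```

```bash
python3 -m inch '[{"fingers":15,"dx":0.8,"dy":0,"dz":0,"ax":0,"ay":0,"az":0},{"fingers":15,"dx":1.5,"dy":0,"dz":0,"ax":0,"ay":0,"az":0},{"fingers":15,"dx":2.2,"dy":0,"dz":0,"ax":0,"ay":0,"az":0},{"fingers":15,"dx":2.2,"dy":0,"dz":0,"ax":0,"ay":0,"az":0}]' 60
```

```text
clock: 27.05
tool_pos: [0.4695, -0.2431, 0.0695]
tool_rot: [0.707, -0.034, 0.706, 0.034]
force: [-0.7, 0.7, 2.4]
width: 0.0286
```

```bash
python3 -m inch '[{"fingers":36,"dx":0,"dy":0,"dz":0,"ax":0,"ay":0,"az":0},{"fingers":50,"dx":0,"dy":0,"dz":0,"ax":0,"ay":0,"az":0},{"fingers":75,"dx":0,"dy":0,"dz":0,"ax":0,"ay":0,"az":0},{"fingers":85,"dx":0,"dy":0,"dz":0,"ax":0,"ay":0,"az":0},{"fingers":85,"dx":0,"dy":0,"dz":0,"ax":0,"ay":0,"az":0},{"fingers":85,"dx":-10,"dy":0,"dz":0,"ax":0,"ay":0,"az":0},{"fingers":85,"dx":-40,"dy":0,"dz":0,"ax":0,"ay":0,"az":0},{"fingers":85,"dx":-80,"dy":0,"dz":0,"ax":0,"ay":0,"az":0},{"fingers":85,"dx":-120,"dy":0,"dz":0,"ax":0,"ay":0,"az":0},{"fingers":85,"dx":-150,"dy":0,"dz":0,"ax":0,"ay":0,"az":0},{"fingers":85,"dx":-160,"dy":0,"dz":0,"ax":0,"ay":0,"az":0},{"fingers":85,"dx":-160,"dy":0,"dz":0,"ax":0,"ay":0,"az":0},{"fingers":85,"dx":-160,"dy":0,"dz":0,"ax":0,"ay":0,"az":0}]' 60; python3 -c "
from h import *
print(rel([.461,.135,.074],down(1.6672-np.pi/2)))"
```

```text
clock: 28.35
tool_pos: [0.4685, -0.2425, 0.2284]
tool_rot: [0.706, -0.034, 0.707, 0.034]
force: [0.3, -0.4, -0.3]
width: 0.0849
(array([154.7, 376.4,  28.9]), array([-0.0002, -0.0007, -0.001 ]))
```

```bash
python3 -m inch '[{"fingers":85,"dx":0,"dy":40,"dz":3,"ax":0,"ay":0,"az":0},{"fingers":85,"dx":0,"dy":80,"dz":6,"ax":0,"ay":0,"az":0},{"fingers":85,"dx":0,"dy":120,"dz":9,"ax":0,"ay":0,"az":0},{"fingers":85,"dx":0,"dy":160,"dz":12,"ax":0,"ay":0,"az":0},{"fingers":85,"dx":0,"dy":200,"dz":15,"ax":0,"ay":0,"az":0},{"fingers":85,"dx":0,"dy":240,"dz":18,"ax":0,"ay":0,"az":0},{"fingers":85,"dx":0,"dy":280,"dz":21,"ax":0,"ay":0,"az":0},{"fingers":85,"dx":0,"dy":320,"dz":24,"ax":0,"ay":0,"az":0},{"fingers":85,"dx":0,"dy":350,"dz":27,"ax":0,"ay":0,"az":0},{"fingers":85,"dx":0,"dy":370,"dz":28.5,"ax":0,"ay":0,"az":0},{"fingers":85,"dx":0,"dy":376.4,"dz":28.9,"ax":0,"ay":0,"az":0},{"fingers":85,"dx":30,"dy":376.4,"dz":28.9,"ax":0,"ay":0,"az":0},{"fingers":85,"dx":65,"dy":376.4,"dz":28.9,"ax":0,"ay":0,"az":0},{"fingers":85,"dx":100,"dy":376.4,"dz":28.9,"ax":0,"ay":0,"az":0},{"fingers":85,"dx":130,"dy":376.4,"dz":28.9,"ax":0,"ay":0,"az":0},{"fingers":85,"dx":148,"dy":376.4,"dz":28.9,"ax":0,"ay":0,"az":0},{"fingers":85,"dx":154.7,"dy":376.4,"dz":28.9,"ax":0,"ay":0,"az":0},{"fingers":85,"dx":154.7,"dy":376.4,"dz":28.9,"ax":0,"ay":0,"az":0},{"fingers":85,"dx":154.7,"dy":376.4,"dz":28.9,"ax":0,"ay":0,"az":0}]' 60; python3 -c "
from h import *
print(rel([.461,.135,.074],down(1.6672-np.pi/2)))"
```

```text
clock: 30.25
tool_pos: [0.4616, 0.1347, 0.0745]
tool_rot: [0.706, -0.034, 0.706, 0.034]
force: [-0.6, -0.6, 1.1]
width: 0.0851
(array([ 0.5,  0.3, -0.6]), array([-0.0005,  0.0001, -0.0009]))
```

```bash
python3 -m inch '[{"fingers":60,"dx":0,"dy":0.3,"dz":-0.5,"ax":0,"ay":0,"az":0},{"fingers":42,"dx":0,"dy":0.3,"dz":-0.5,"ax":0,"ay":0,"az":0},{"fingers":34,"dx":0,"dy":0.3,"dz":-0.5,"ax":0,"ay":0,"az":0},{"fingers":29,"dx":0,"dy":0.3,"dz":-0.5,"ax":0,"ay":0,"az":0},{"fingers":26,"dx":0,"dy":0.3,"dz":-0.5,"ax":0,"ay":0,"az":0},{"fingers":22,"dx":0,"dy":0.3,"dz":-0.5,"ax":0,"ay":0,"az":0},{"fingers":10,"dx":0,"dy":0.3,"dz":-0.5,"ax":0,"ay":0,"az":0},{"fingers":10,"dx":0,"dy":0.3,"dz":-0.5,"ax":0,"ay":0,"az":0},{"fingers":10,"dx":0,"dy":0.3,"dz":-0.5,"ax":0,"ay":0,"az":0},{"fingers":10,"dx":-5,"dy":0.3,"dz":-0.5,"ax":0,"ay":0,"az":0},{"fingers":10,"dx":-12,"dy":0.3,"dz":-0.5,"ax":0,"ay":0,"az":0},{"fingers":10,"dx":-30,"dy":0.3,"dz":-0.5,"ax":0,"ay":0,"az":0},{"fingers":10,"dx":-60,"dy":0.3,"dz":-0.5,"ax":0,"ay":0,"az":0},{"fingers":10,"dx":-95,"dy":0.3,"dz":-0.5,"ax":0,"ay":0,"az":0},{"fingers":10,"dx":-125,"dy":0.3,"dz":-0.5,"ax":0,"ay":0,"az":0},{"fingers":10,"dx":-140,"dy":0.3,"dz":-0.5,"ax":0,"ay":0,"az":0},{"fingers":10,"dx":-140,"dy":0.3,"dz":-0.5,"ax":0,"ay":0,"az":0},{"fingers":10,"dx":-140,"dy":0.3,"dz":-0.5,"ax":0,"ay":0,"az":0}]' 60; python3 - <<'E'
from m2 import *
c=grab('wrist','w11.png'); W=cloud(c,'wrist'); s=robot.sense(); print(s['tool_pos'],s['force'],s['width'])
T=rot(s['tool_rot']).inv().apply(W.reshape(-1,3)-s['tool_pos'])*1000
p=T[(abs(T[:,1])<25)&(abs(T[:,2])<25)&(T[:,0]>0)&(T[:,0]<70)]
for a in range(0,70,10):
    q=p[(p[:,0]>=a)&(p[:,0]<a+10)]
    if len(q)>20: print(a,len(q),q.max(0).round(1)[1:],q.min(0).round(1)[1:])
print(rel([.4602,-.153,.215],down(1.6668-np.pi/2)))
E
```

```text
clock: 32.05
tool_pos: [0.4606, 0.1348, 0.2139]
tool_rot: [0.706, -0.034, 0.707, 0.034]
force: [-1.4, 0.7, -4.1]
width: 0.0229
[0.46006164 0.13472723 0.21323623] [-0.72034979 -0.32561368 -3.89640938] 0.022348150152007282
0 2059 [20.2 21.5] [  2.6 -18.9]
10 90 [19.7 21. ] [  4.3 -18.5]
20 79 [14.7 11.3] [10.4 -8.2]
30 321 [14.9 14.5] [  5.8 -12.4]
40 274 [14.6 15.3] [  3.7 -12.7]
50 156 [14.8 16.1] [  0.1 -13.3]
(array([  -1.9, -286.4,  -27.4]), array([-0.0001, -0.0025, -0.0008]))
```

The flanged part is held upright and centred; carry it to the leftmost socket.

```bash
python3 -m inch '[{"fingers":10,"dx":0,"dy":-15,"dz":-1,"ax":0,"ay":-0.0025,"az":0},{"fingers":10,"dx":0,"dy":-50,"dz":-4.5,"ax":0,"ay":-0.0025,"az":0},{"fingers":10,"dx":0,"dy":-90,"dz":-8.5,"ax":0,"ay":-0.0025,"az":0},{"fingers":10,"dx":0,"dy":-130,"dz":-12.5,"ax":0,"ay":-0.0025,"az":0},{"fingers":10,"dx":0,"dy":-170,"dz":-16,"ax":0,"ay":-0.0025,"az":0},{"fingers":10,"dx":0,"dy":-210,"dz":-20,"ax":0,"ay":-0.0025,"az":0},{"fingers":10,"dx":0,"dy":-245,"dz":-24,"ax":0,"ay":-0.0025,"az":0},{"fingers":10,"dx":0,"dy":-275,"dz":-26.5,"ax":0,"ay":-0.0025,"az":0},{"fingers":10,"dx":0,"dy":-286.4,"dz":-27.4,"ax":0,"ay":-0.0025,"az":0},{"fingers":10,"dx":0,"dy":-286.4,"dz":-27.4,"ax":0,"ay":-0.0025,"az":0},{"fingers":10,"dx":0,"dy":-286.4,"dz":-27.4,"ax":0,"ay":-0.0025,"az":0}]' 60; python3 - <<'E'
from m2 import *
print(rel([.4602,-.153,.0922],down(1.6668-np.pi/2)))
E
```

```text
clock: 33.2
tool_pos: [0.4596, -0.1518, 0.2121]
tool_rot: [0.706, -0.033, 0.707, 0.035]
force: [0.3, 0.6, -2.2]
width: 0.0226
(array([119.9,  -1.7,   0.7]), array([-0.0005, -0.0018, -0.0033]))
```

```bash
python3 -m inch '[{"fingers":10,"dx":10,"dy":-1.7,"dz":0.7,"ax":0,"ay":-0.001,"az":-0.003},{"fingers":10,"dx":35,"dy":-1.7,"dz":0.7,"ax":0,"ay":-0.001,"az":-0.003},{"fingers":10,"dx":60,"dy":-1.7,"dz":0.7,"ax":0,"ay":-0.001,"az":-0.003},{"fingers":10,"dx":80,"dy":-1.7,"dz":0.7,"ax":0,"ay":-0.001,"az":-0.003},{"fingers":10,"dx":95,"dy":-1.7,"dz":0.7,"ax":0,"ay":-0.001,"az":-0.003},{"fingers":10,"dx":107,"dy":-1.7,"dz":0.7,"ax":0,"ay":-0.001,"az":-0.003},{"fingers":10,"dx":114,"dy":-1.7,"dz":0.7,"ax":0,"ay":-0.001,"az":-0.003},{"fingers":10,"dx":117,"dy":-1.7,"dz":0.7,"ax":0,"ay":-0.001,"az":-0.003},{"fingers":10,"dx":118.5,"dy":-1.7,"dz":0.7,"ax":0,"ay":-0.001,"az":-0.003},{"fingers":10,"dx":118.5,"dy":-1.7,"dz":0.7,"ax":0,"ay":-0.001,"az":-0.003},{"fingers":10,"dx":118.5,"dy":-1.7,"dz":0.7,"ax":0,"ay":-0.001,"az":-0.003}]' 60
```

```text
clock: 34.3
tool_pos: [0.4606, -0.1532, 0.0941]
tool_rot: [0.706, -0.034, 0.706, 0.034]
force: [0.1, 0.1, -2.6]
width: 0.0225
```

```bash
python3 -m inch '[{"fingers":10,"dx":0.8,"dy":0,"dz":0,"ax":0,"ay":0,"az":0},{"fingers":10,"dx":1.6,"dy":0,"dz":0,"ax":0,"ay":0,"az":0},{"fingers":10,"dx":2.3,"dy":0,"dz":0,"ax":0,"ay":0,"az":0},{"fingers":10,"dx":2.3,"dy":0,"dz":0,"ax":0,"ay":0,"az":0}]' 60
```

```text
clock: 34.7
tool_pos: [0.4609, -0.1534, 0.0928]
tool_rot: [0.707, -0.034, 0.706, 0.033]
force: [-1.7, 0.2, 4.5]
width: 0.0227
```

```bash
python3 -m inch '[{"fingers":30,"dx":0,"dy":0,"dz":0,"ax":0,"ay":0,"az":0},{"fingers":45,"dx":0,"dy":0,"dz":0,"ax":0,"ay":0,"az":0},{"fingers":75,"dx":0,"dy":0,"dz":0,"ax":0,"ay":0,"az":0},{"fingers":85,"dx":0,"dy":0,"dz":0,"ax":0,"ay":0,"az":0},{"fingers":85,"dx":0,"dy":0,"dz":0,"ax":0,"ay":0,"az":0},{"fingers":85,"dx":-10,"dy":0,"dz":0,"ax":0,"ay":0,"az":0},{"fingers":85,"dx":-40,"dy":0,"dz":0,"ax":0,"ay":0,"az":0},{"fingers":85,"dx":-80,"dy":0,"dz":0,"ax":0,"ay":0,"az":0},{"fingers":85,"dx":-120,"dy":0,"dz":0,"ax":0,"ay":0,"az":0},{"fingers":85,"dx":-160,"dy":0,"dz":0,"ax":0,"ay":0,"az":0},{"fingers":85,"dx":-190,"dy":-20,"dz":0,"ax":0,"ay":0,"az":0},{"fingers":85,"dx":-190,"dy":-65,"dz":0,"ax":0,"ay":0,"az":0},{"fingers":85,"dx":-190,"dy":-110,"dz":0,"ax":0,"ay":0,"az":0},{"fingers":85,"dx":-190,"dy":-150,"dz":0,"ax":0,"ay":0,"az":0},{"fingers":85,"dx":-190,"dy":-170,"dz":0,"ax":0,"ay":0,"az":0},{"fingers":85,"dx":-190,"dy":-170,"dz":0,"ax":0,"ay":0,"az":0},{"fingers":85,"dx":-190,"dy":-170,"dz":0,"ax":0,"ay":0,"az":0}]' 60
python3 - <<'E'
from m2 import *
c=grab('wrist','w12.png'); W=cloud(c,'wrist'); s=robot.sense(); print(s['tool_pos'],s['force'])
for n,C,t in(('arbor',(.4775,-.333),.156),('bush',(.469,-.2427),.108),('fl',(.4605,-.1532),.131)):
    p=pts(W,C,.025,t-.005,t+.005)
    if len(p): mn,mx=p.min(0),p.max(0); print(n,len(p),((mn+mx)/2)[:2].round(4),(mx-mn)[:2].round(4),np.median(p[:,2]).round(4))
p=pts(W,(.4687,-.2422),.12,.034,.0385); A=np.c_[p[:,:2]-[.4687,-.2422],np.ones(len(p))]; print('floor slope',np.linalg.lstsq(A,p[:,2],rcond=None)[0])
rect(pts(W,(.4687,-.2422),.13,.061,.0665),'sockets')
t=cloud(grab('top','t12.png'),'top')
p=pts(t,(.623,.356),.06,.07,.2); print('bottle',p[:,:2].min(0),p[:,:2].max(0)); p=pts(t,(.637,-.378),.06,.07,.2); print('cup',p[:,:2].min(0),p[:,:2].max(0))
E
```

```text
clock: 36.4
tool_pos: [0.4766, -0.3217, 0.2829]
tool_rot: [0.707, -0.033, 0.706, 0.034]
force: [0.1, 0.6, 0.4]
width: 0.085
[ 0.47666162 -0.32109756  0.28306666] [-0.58895643 -0.11105857 -0.48789937]
arbor 413 [ 0.4788 -0.3326] [0.0179 0.0175] 0.1555
bush 933 [ 0.4702 -0.2433] [0.0291 0.0289] 0.108
fl 670 [ 0.4614 -0.1542] [0.0238 0.023 ] 0.1308
floor slope [-0.0005976   0.00136291  0.03584457]
sockets 2702 c [ 469.1 -242.7] size [ 54.7 233.5] yaw 1.6638 z 0.0637
bottle [0.59204115 0.32528568] [0.65467154 0.38699114]
cup [ 0.59925593 -0.41499591] [ 0.67458331 -0.33966903]
```

View pics/w12.png

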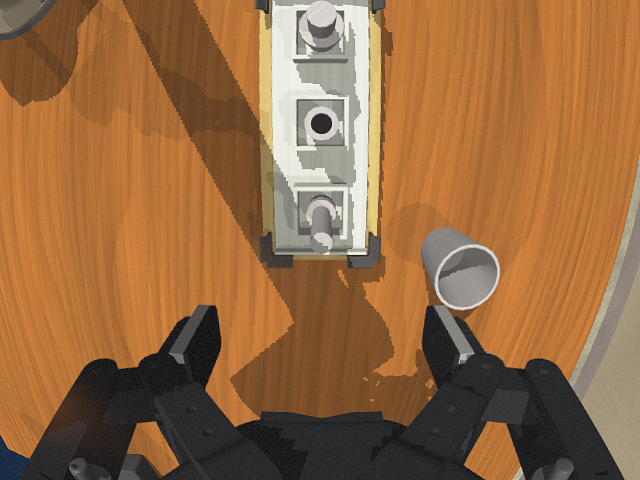

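All three parts stand in their sockets: arbor (322,220), bush (321,123) and flanged part (321,25). Heights and positions agree with the plan, and the bottle and cup have not moved.

```bash
python3 -c "
from h import *
print(robot.hand_in())"
```

```text
the job is handed in; nothing more can be done
None
```

The job is done and handed in at about 36.5 s on the robot's clock. The tray is on the pallet deck inside the four corner angles. The parts stand in reverse order: the arbor in the right socket, the bush in the middle and the flanged part in the left.

What my last checks showed:
- **Tray:** it is centred within about 1–2 mm of the corner angles, level to about 0.0015 rad, with its floor 36 mm up.
- **Parts:** their tops measured 155.5, 108.0 and 130.8 mm above the bench, within 0.5 mm of the height for a part standing upright on its socket floor. Each is within about 2 mm of its socket centre.
- **Bystanders:** the oil bottle and cup are within about 1 mm of where they started, and the gripper is open and clear of everything.

- **Refused move:** the very first move was refused because its rows lacked keys; the arm did not move.
- **Disagreements:** the top and wrist cameras disagreed by 1–2 mm, which is within the calibration. The arm was not fully settled at the first readings over the bush, so I corrected its position before gripping.

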